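Fasten the tipping bucket and dump the forged blanks

ROBOT

A 6-joint arm with a two-finger parallel gripper is mounted at the origin on the work surface. World frame = base frame: x ahead of the robot, y to its left, z up, the work surface at z = 0. Lengths are in mm, angles in rad, forces in N, time in s.
With the tool pointing down it reaches from about 400 to 825 mm from the base axis. Payload 7 kg.
Tool frame: the origin (TCP) lies on the mounting face of the last link; the fingertips stand ahead of it and the grasp point (between the pads) lies 159 mm ahead of it (arm.tip_extent is the z of the fingertips in the tool frame, in mm); z points along the fingers, y is the direction in which the jaws open and shut (so a half turn about z gives the same grasp; the last joint's range is limited). The gripper opens to 88 mm and grips with 3 to 60 N. Pads are 19 mm wide; open, the fingers measure 130 mm over their backs; the gripper's body (78 mm by 193 mm) begins 47 mm behind the grasp point.
Start: joints at [-0.945, 0.359, 0.012, 0, -1.224, -0.288], TCP at [223.676, -636.84, 404.661] pointing down, gripper open.
Joint ranges: [-3.07, 3.07], [-1.43, 2.12], [-1.02, 1.25], [-3.03, 1.67], [-3.05, -0], [-3.03, 3.03]. Speed limits (rad/s): [2.39, 2.39, 3.01, 3.14, 3.14, 3.14].

INTERFACE

Orientations are given as a unit quaternion [x, y, z, w].
In Python, from station import arm gives the robot as it stands.
- The arm moves only by the tool move_arm, never from a script. Its argument "commands" is one flat list of numbers, 7 for each row, row after row: the shift along the world's x, y, z in m, then the turn, a rotation vector about the world's x, y, z in degrees, then the closure, from 0 (fully open) to 1 (shut). In form: [tx, ty, tz, rx, ry, rz, claw, tx, ty, tz, rx, ry, rz, claw, ...]. A call has 1 to 5 rows; each row shifts and turns the pose as measured when the row begins; what a row does not reach is not made up. A row lasts 1/10 s, in which the tool goes at most 50 mm and 8.59 degrees, less where a joint would pass 70% of its speed; a pose out of reach is approached as far as the arm can. A call with a gripper value outside its range is refused whole. The fingers move at their own pace and stop on an object; "squeeze" is the grip in N (left out, the last holds). Time passes only in rows, so rows that do not move let the fingers close. It gives the time, the measured TCP pose, the force and the opening at its end, in the units of the state.
- arm.state(): the state, without advancing time (a new reading comes with each control period).
- arm.read_camera(name): name is "side" or "top" or "wrist"; returns a dict with "image" (400x640x3 uint8, red, green, blue), "depth" (400x640 float32, mm along the optical axis (not along the pixel's ray), 0 where there is no reading), "K" (3x3 intrinsics, pixels), "rvec" (rotation vector, rad) and "tvec" (3), from world to camera coordinates, as OpenCV has them; the wrist camera has in their place "tool_from_camera" (4x4, takes a point from camera to tool coordinates, whose origin is the TCP and whose axes are the flange's). Camera axes: x right, y down, z forward; pixel columns grow to the right and rows downward; lengths in mm; the calibration is good to about 2 mm. A picture is of the moment at which its call begins: read the wrist's pose just before it.
- arm.close_job(): hands the job in, once; it reports no verdict.
The state is a dict: "time_s": time; "joint_positions": joint angles; "qvel": joint speeds; "joint_torque": joint torques, N m; "tool_pos": TCP position; "ee_rot": TCP orientation; "ft_force": force on the tool from outside, world axes, zero at the start; "moment": the same for the moment, N m; "finger_gap": finger opening in mm.
Only numpy, scipy, OpenCV 4.12 (cv2) and the standard library are available. Lean on these libraries where they do the work, as an engineer would, in place of code of your own. Each camera call takes 0.05 s, during which the arm holds its last target. There are 200 camera calls.

TASK

The tipping bucket's stand on the forge bench is held by one loose cross-slot screw: take the screwdriver from its block and, with the bit pressed fully into the slot all the time the screw is turning, drive the screw clockwise until it is fully home. Then lay all the forged blanks that lie on the bench into the bucket, and when all of them are in it push its lever bar past the latch until the bucket is fully tipped and they fall into the tray, and let it swing back to level (a blank that misses the tray is put into it by hand). The screwdriver must finally stand in its block again; leave the hammer and the swage block where they are.

Things in the scene. Friction and masses are not known exactly. Their poses are not given: they have to be found in the camera images.
- screw (a joint): turning angle of the big cross-slot screw in rad, about a vertical axis: grows as it is turned clockwise seen from above; it starts between 0 and 1 and comes to its stop, fully home, at 3.6; it sinks 8 mm per full turn (4.6 mm from 0 to 3.6); turning it takes about 0.15 N m, and it stays where it is left
- screw_top (a point): centre of the top face of the screw's round steel head, 38 mm in diameter. Two crossed slots, 8.5 mm wide and 9 mm deep, run across it along this frame's x and y (the frame turns with the screw; z up). It is at the end of the stand's low flange behind the bucket, 225 mm from the pivot axis; its top is 28 mm above the bench when home
- driver_grip (a point): screwdriver standing upright in its block, with a square wooden handle 30 x 30 mm, 94 mm long; this point is on its axis, 140 mm above the tip of the bit, a good height to grip (the handle goes 40 mm above and 54 mm below it); z up along the tool, x and y square to the handle's faces. 0.35 kg
- driver_tip (a point): centre of the end of the screwdriver's cross bit: two crossed blades 4 mm thick and 20 mm wide, 16 mm high, lying along the handle's x and y (so every quarter turn is the same); above them a round shank 15 mm in diameter and, 80 mm above the tip, a steel collar 44 mm in diameter and 6 mm thick, on which the tool hangs in its block, the tip 10 mm above the bench
- holder_mouth (a point): centre of the mouth, at the top, of the dark wooden screwdriver block (68 x 68 mm, 90 mm high, fixed to the bench); its square hole is 28 mm wide, square to this frame's x and y, and goes through to the bench; the tool's collar rests on the block's top
- bucket (a joint): tipping angle of the bucket in rad: 0 level (rest), 1.5 fully tipped (stop). A spring always drives it back to 0; a latch pawl adds resistance over the first 0.4 rad, strongest near 0.15. Pushing the bar takes about 6 to 18 N depending on the load. Let go, it swings back by itself in about a second
- bucket_mid (a point): centre of the inner floor of the open sheet steel bucket: 120 mm inside along its x, floor 121 mm along its y, 55 mm deep, walls 4 mm; on the -y side it has no wall but a lip 42 mm long that rises outward at 30 degrees. z is up at rest, when the floor is 115 mm above the bench. It tips to its -y side about an axis along x that lies 60 mm to the -y side of this point, in the floor plane
- push_bar (a point): push point of the bucket's lever: a horizontal bar 14 mm thick along the bucket's x, at its -x end (robot's side) outside the cheek; 28 mm to its free end, 42 mm to the upright rod that carries it. At rest 70 mm to the +y side of the pivot axis and 85 mm above it; it swings on a 110 mm circle over the top to 80 mm on the -y side and 76 mm up. Push it from its +y side
- pivot (a point): point on the bucket's pivot axis, in the middle of the bucket's width, 115 mm above the bench, on the fixed stand: x along the axis, -y the side to which it dumps, z up; the stand's two cheeks are 166 mm over their outsides and 137 mm high
- tray: aluminium tray fixed to the bench on the dump side of the stand, 190 x 190 mm outside, 50 mm high, walls and floor 4 mm; origin at the centre of its underside, z up
- blank1_c (a point): forged dark steel blank, 70 x 24 x 18 mm: a 46 mm long block, 24 wide and 18 high, with a narrower nose (16 wide, 14 high) on the +x end; 0.15 kg or so; this point is its centre, half-way up; x along its length, y across it (pinch it across y), z up while it lies flat; three to five of the five blanks are present
- blank2_c (a point): forged dark steel blank, 70 x 24 x 18 mm: a 46 mm long block, 24 wide and 18 high, with a narrower nose (16 wide, 14 high) on the +x end; 0.15 kg or so; this point is its centre, half-way up; x along its length, y across it (pinch it across y), z up while it lies flat
- blank3_c (a point): forged dark steel blank, 70 x 24 x 18 mm: a 46 mm long block, 24 wide and 18 high, with a narrower nose (16 wide, 14 high) on the +x end; 0.15 kg or so; this point is its centre, half-way up; x along its length, y across it (pinch it across y), z up while it lies flat
- blank4_c (a point): forged dark steel blank, 70 x 24 x 18 mm: a 46 mm long block, 24 wide and 18 high, with a narrower nose (16 wide, 14 high) on the +x end; 0.15 kg or so; this point is its centre, half-way up; x along its length, y across it (pinch it across y), z up while it lies flat
- blank5_c (a point): forged dark steel blank, 70 x 24 x 18 mm: a 46 mm long block, 24 wide and 18 high, with a narrower nose (16 wide, 14 high) on the +x end; 0.15 kg or so; this point is its centre, half-way up; x along its length, y across it (pinch it across y), z up while it lies flat
- hammer: bystander: a loose hammer with a wooden handle, 260 mm long, lying on the bench; not to be moved
- swage: bystander: a loose dark iron block, 80 x 60 x 50 mm, with a rounded ridge on top; not to be moved
Things that resemble listed ones, but are neither listed nor needed, are in the scene too. What is shaped like the part that bears driver_grip but turquoise is not meant.

How it is judged (in metres and radians):
On the way, in this order (a step that is already met when the one before it is completed fails the run):
1. the screwdriver's bit sits fully in the screw's slot, the screw not yet home (z of driver_tip in the frame of screw_top below -0.0065 m and horizontal distance between driver_tip and screw_top below 0.006 m and value of joint screw below 2.5 rad), for 0.2 s.
2. the screw is driven fully home with the bit still in the slot (z of driver_tip in the frame of screw_top below -0.005 m and horizontal distance between driver_tip and screw_top below 0.006 m and value of joint screw above 3.48 rad), for 0.1 s.
3. all blanks lie in the level bucket, let go (x of blank1_c in the frame of bucket_mid between -0.062 and 0.062 m and y of blank1_c in the frame of bucket_mid between -0.08 and 0.064 m and z of blank1_c in the frame of bucket_mid between 0 and 0.075 m and x of blank2_c in the frame of bucket_mid between -0.062 and 0.062 m and y of blank2_c in the frame of bucket_mid between -0.08 and 0.064 m and z of blank2_c in the frame of bucket_mid between 0 and 0.075 m and x of blank3_c in the frame of bucket_mid between -0.062 and 0.062 m and y of blank3_c in the frame of bucket_mid between -0.08 and 0.064 m and z of blank3_c in the frame of bucket_mid between 0 and 0.075 m and x of blank4_c in the frame of bucket_mid between -0.062 and 0.062 m and y of blank4_c in the frame of bucket_mid between -0.08 and 0.064 m and z of blank4_c in the frame of bucket_mid between 0 and 0.075 m and x of blank5_c in the frame of bucket_mid between -0.062 and 0.062 m and y of blank5_c in the frame of bucket_mid between -0.08 and 0.064 m and z of blank5_c in the frame of bucket_mid between 0 and 0.075 m and value of joint bucket below 0.08 rad and distance between the grasp point and blank1_c above 0.04 m and distance between the grasp point and blank2_c above 0.04 m and distance between the grasp point and blank3_c above 0.04 m and distance between the grasp point and blank4_c above 0.04 m and distance between the grasp point and blank5_c above 0.04 m), for 0.4 s.
4. the bucket is fully tipped (value of joint bucket above 1.35 rad), for 0.2 s.
At the end, for the whole second after the job is handed in: the screw is home (within 0.12 rad of its stop), every blank's centre is within the tray's walls and under 90 mm high, the bucket is back level (within 0.06 rad), and the screwdriver stands in its block, collar on the top (within 8 mm), upright within 0.12 rad (value of joint screw above 3.48 rad and x of blank1_c in the frame of tray between -0.095 and 0.095 m and y of blank1_c in the frame of tray between -0.095 and 0.095 m and z of blank1_c in the frame of tray between 0 and 0.09 m and x of blank2_c in the frame of tray between -0.095 and 0.095 m and y of blank2_c in the frame of tray between -0.095 and 0.095 m and z of blank2_c in the frame of tray between 0 and 0.09 m and x of blank3_c in the frame of tray between -0.095 and 0.095 m and y of blank3_c in the frame of tray between -0.095 and 0.095 m and z of blank3_c in the frame of tray between 0 and 0.09 m and x of blank4_c in the frame of tray between -0.095 and 0.095 m and y of blank4_c in the frame of tray between -0.095 and 0.095 m and z of blank4_c in the frame of tray between 0 and 0.09 m and x of blank5_c in the frame of tray between -0.095 and 0.095 m and y of blank5_c in the frame of tray between -0.095 and 0.095 m and z of blank5_c in the frame of tray between 0 and 0.09 m and value of joint bucket below 0.06 rad and horizontal distance between driver_tip and holder_mouth below 0.012 m and z of driver_tip in the frame of holder_mouth below -0.072 m and angle between driver_grip's own z axis and vertical below 0.12 rad); the robot touches nothing.
It fails at once if the screw is turned without the bit in its slot (less than 3 mm deep) ((velocity of joint screw above 0.3 rad/s or velocity of joint screw below -0.3 rad/s) and (z of driver_tip in the frame of screw_top above -0.003 m or horizontal distance between driver_tip and screw_top above 0.008 m)).
It fails at once if the hammer or the swage block is moved more than 3 cm (distance of any of hammer, swage from where it was at the start of the episode above 0.03 m).
Of blank1, blank2, blank3, blank4, blank5 only 3 to 5 are there at a start; the rules pass over those that are not, and their reading is None.
At some moment in a run one of blank1, blank2, blank3, blank4, blank5 may be knocked a few centimetres aside while the robot is not near it.
It also fails if it takes over 210 s, if anything falls off the work surface, if the arm or the gripper's body presses on something with over 40 N, if the wrist force passes 120 N, or if a joint passes its speed limit or range.

## Working session

There is one attempt and no reset: what is moved stays moved. The work goes in short steps, Python scripts to look and compute and a tool call to move; the robot and the scene stay as the last step left them, time stands still between calls to the robot, and variables do not carry over. Pictures are saved under pics/ and viewed, about 12 in all and at most 16, crops included, and the job is handed in when it is done.

Besides the shell and the picture viewer there is one more tool, called by a JSON object that holds its "method" and its "body", one argument or row to a line. move_arm: Moves the arm, as the interface text tells. Its arguments: {"type":"object","properties":{"commands":{"type":"array"},"squeeze":{"type":"number"}},"required":["commands"]}

```bash
mkdir -p pics; ls; cat > h.py <<'E'
import numpy as np, cv2, sys
from scipy.spatial.transform import Rotation as R
from station import arm
def cam(name):
    s=arm.state(); c=arm.read_camera(name)
    if name=="wrist":
        T=np.eye(4); T[:3,:3]=R.from_quat(s["ee_rot"]).as_matrix(); T[:3,3]=s["tool_pos"]
        c["W"]=T@np.array(c["tool_from_camera"])
    else:
        T=np.eye(4); T[:3,:3]=cv2.Rodrigues(np.array(c["rvec"],float))[0]; T[:3,3]=np.ravel(c["tvec"])
        c["W"]=np.linalg.inv(T)
    c["s"]=s
    return c
def pt(c,u,v,z=None):
    """world pt at pixel: by depth, or by intersecting plane z"""
    r=np.linalg.inv(c["K"])@[u,v,1]; W=c["W"]
    if z is None:
        d=c["depth"][int(round(v)),int(round(u))]; return W[:3,:3]@(r*d)+W[:3,3]
    r=W[:3,:3]@r; return W[:3,3]+r*(z-W[2,3])/r[2]
def px(c,P):
    q=np.linalg.inv(c["W"])@np.append(P,1); q=c["K"]@q[:3]; return q[:2]/q[2]
def cloud(c):
    v,u=np.mgrid[:400,:640]; d=c["depth"]
    r=np.stack([u,v,np.ones_like(u)],-1)@np.linalg.inv(c["K"]).T*d[...,None]
    P=r@c["W"][:3,:3].T+c["W"][:3,3]; P[d==0]=np.nan; return P
def save(c,fn,box=None,k=1):
    im=c["image"][...,::-1]
    if box: im=im[box[1]:box[3],box[0]:box[2]]
    cv2.imwrite("pics/"+fn,cv2.resize(im,None,fx=k,fy=k,interpolation=cv2.INTER_CUBIC))
import pickle
def dump(c,fn): pickle.dump(c,open(fn,"wb"))
def load(fn): return pickle.load(open(fn,"rb"))
E
python3 - <<'E'
from h import *
a=cam("top");b=cam("side");dump(a,"top0.pkl");dump(b,"side0.pkl")
im=a["image"][...,::-1]; cv2.imwrite("pics/top0.png",cv2.resize(im,None,fx=1.25,fy=1.25,interpolation=cv2.INTER_CUBIC))
save(b,"side0.png",None,1.25)
print(arm.state(),arm.tip_extent)
print(a["W"],b["W"],a["K"])
E
```

```text
pics
{'time_s': 0.1, 'joint_positions': array([-9.44916161e-01,  3.59313871e-01,  1.11560042e-02, -2.88643190e-04,
       -1.22408344e+00, -2.88132040e-01]), 'qvel': array([-6.94416440e-05, -1.20030183e-03,  1.59051557e-03,  8.23462577e-04,
        7.43931611e-04,  7.25248582e-04]), 'joint_torque': array([-7.41786589e-04, -5.84165204e+01,  2.93756765e+01,  7.01547503e+00,
        1.02068853e-02, -7.44556382e-05]), 'tool_pos': array([ 223.63102002, -636.70210585,  403.82306471]), 'ee_rot': array([-1.68024049e-01,  9.85782622e-01,  7.08223875e-04, -1.97035291e-04]), 'ft_force': array([ 0.40808901,  0.83418882, -0.60729442]), 'moment': array([-0.00027372, -0.02760815,  0.01186369]), 'finger_gap': 87.4985154108415} 178.1
[[ 1.24209057e-01 -9.70962879e-01  2.04458302e-01  3.15031140e+02]
 [-9.92254907e-01 -1.21227896e-01  2.70923642e-02 -2.53441453e+01]
 [-1.51963005e-03 -2.06239871e-01 -9.78500284e-01  1.05851464e+03]
 [ 0.00000000e+00  0.00000000e+00  0.00000000e+00  1.00000000e+00]] [[-9.90022740e-01 -6.79101497e-02  1.23463300e-01  3.81950434e+02]
 [-1.39412438e-01  5.99382934e-01 -7.88228565e-01  7.81960103e+02]
 [-2.04730750e-02 -7.97576523e-01 -6.02870255e-01  7.40928071e+02]
 [ 0.00000000e+00  0.00000000e+00  0.00000000e+00  1.00000000e+00]] [[367.40724436   0.         324.05463674]
 [  0.         367.40724436 195.09786606]
 [  0.           0.           1.        ]]
```

View pics/top0.png

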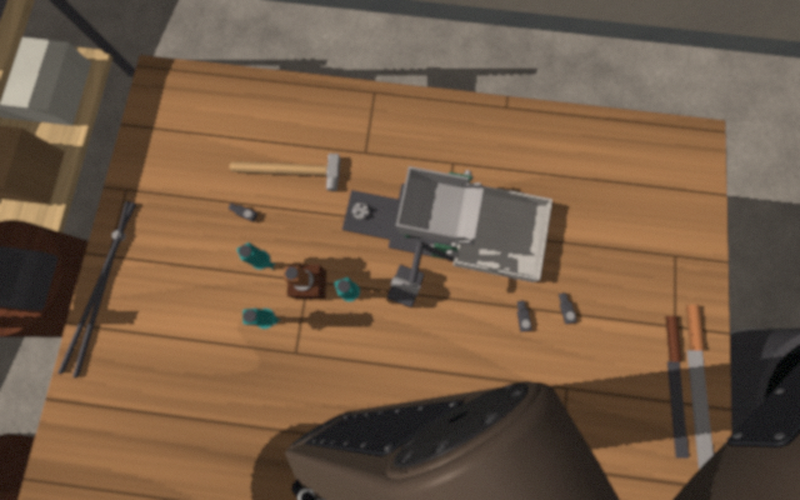

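View pics/side0.png

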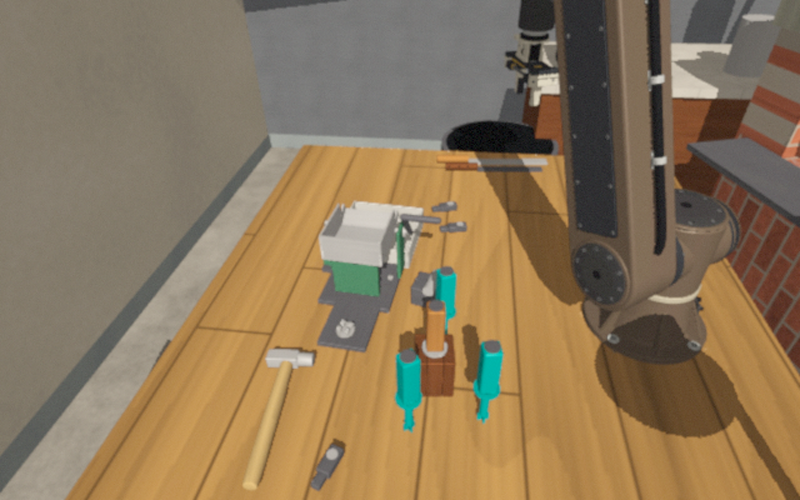

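Top view (scaled 1.25): screw (361,210). The possible blanks are (243,212), (525,317) and (568,308). The swage is at (405,288), the hammer head at (333,172) and the bucket at (435,205).
For the driver: the wooden handle at (292,272) in the dark block is the right one. The turquoise look-alikes at (255,256), (258,318) and (347,289) are not.

```bash
python3 - <<'E'
from h import *
a=load("top0.pkl");b=load("side0.pkl")
for n,u,v in [("screw",361,210),("grip",292,272),("blk",318,282),("t1",247,250),("t2",247,318),("t3",343,284),("b1",243,212),("b2",525,317),("b3",568,308),("swage",405,293),("hamhd",333,172),("bucketfl",430,200)]:
    print(n,pt(a,u/1.25,v/1.25).round(0))
for n,u,v in [("screw",345,328),("grip top",436,306),("blk",445,340),("t1",490,346),("t2",408,356),("t3",446,271),("b1",330,460),("b2",445,207),("b3",455,227),("swage",422,285),("bar",425,218)]:
    print("S",n,pt(b,u/1.25,v/1.25).round(0))
# height map from top and side cloud
P=np.concatenate([cloud(a).reshape(-1,3),cloud(b).reshape(-1,3)])
m=(P[:,0]>250)&(P[:,0]<850)&(abs(P[:,1])<450)&(P[:,2]>-20)&(P[:,2]<400);P=P[m]
H=np.zeros((300,450));
for x,y,z in P:
    i=int((850-x)/2);j=int((450-y)/2); H[min(i,299),min(j,449)]=max(H[min(i,299),min(j,449)],z)
cv2.imwrite("pics/hm.png",cv2.resize(cv2.applyColorMap(np.clip(H*1.2,0,255).astype(np.uint8),cv2.COLORMAP_JET),None,fx=1.7,fy=1.7))
save(a,"crop1.png",(180,130,460,270),2.8)
E
```

```text
screw [599. 116.  23.]
grip [415. 205. 195.]
blk [413. 174.  90.]
t1 [448. 303. 182.]
t2 [319. 277. 183.]
t3 [405. 107. 184.]
b1 [562. 392.  17.]
b2 [ 400. -284.   17.]
b3 [ 432. -378.   19.]
swage [416. -11.  52.]
hamhd [684. 195.  24.]
bucketfl [614. -40. 114.]
S screw [598. 119.  23.]
S grip top [413. 210. 191.]
S blk [397. 185.  87.]
S t1 [328. 275. 182.]
S t2 [446. 309. 182.]
S t3 [404. 109. 181.]
S b1 [560. 391.  17.]
S b2 [ 430. -363.   16.]
S b3 [ 398. -270.   16.]
S swage [456.   5.  52.]
S bar [454. -21. 205.]
```

View pics/crop1.png

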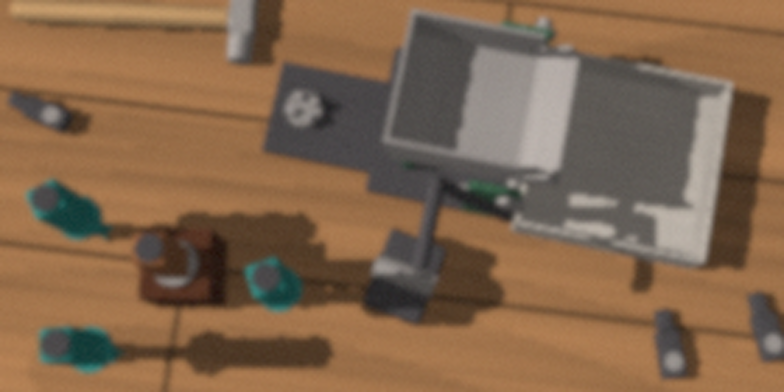

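{"method": "move_arm", "body": {
  "commands": [0.035,0.04,0.012,0,0,0,0,0.035,0.04,0.012,0,0,0,0,0.035,0.04,0.012,0,0,0,0,0.035,0.04,0.012,0,0,0,0,0.035,0.04,0.01,0,0,0,0]
}}

```text
time_s: 0.6
tool_pos: [384.8, -449.5, 453.2]
ee_rot: [-0.163, 0.987, 0.005, -0.003]
ft_force: [0.9, -0.2, 0.0]
finger_gap: 87.7
```

{"method": "move_arm", "body": {
  "commands": [0.02,0.045,0,0,0,0,0,0.02,0.045,0,0,0,0,0,0.02,0.045,0,0,0,0,0,0.02,0.045,0,0,0,0,0,0.02,0.045,0,0,0,0,0]
}}

```text
time_s: 1.1
tool_pos: [486.1, -220.9, 453.2]
ee_rot: [-0.163, 0.987, 0.005, -0.003]
ft_force: [1.8, 0.4, -0.3]
finger_gap: 87.3
```

{"method": "move_arm", "body": {
  "commands": [0,0.05,0,0,0,0,0,0,0.05,0,0,0,0,0,0,0.05,0,0,0,0,0,0,0.05,0,0,0,0,0,0,0.05,0,0,0,0,0]
}}

```text
time_s: 1.6
tool_pos: [485.9, 29.0, 451.6]
ee_rot: [-0.163, 0.987, 0.005, -0.004]
ft_force: [1.4, 0.4, -0.2]
finger_gap: 87.6
```

```bash
python3 - <<'E'
from h import *
s=arm.state(); print(s["joint_positions"].round(3), s["tool_pos"].round(1), s["ee_rot"].round(4), s["time_s"])
E
```

```text
[ 0.459  0.017 -0.305 -0.013 -1.254 -1.699] [485.9  29.  451.6] [-0.163   0.9866  0.005  -0.0038] 1.6
```

{"method": "move_arm", "body": {
  "commands": [-0.014,0.035,0,0,0,0,0,-0.014,0.035,0,0,0,0,0,-0.014,0.035,0,0,0,0,0,-0.014,0.035,0,0,0,0,0,-0.014,0.035,0,0,0,0,0]
}}

```text
time_s: 2.1
tool_pos: [412.3, 212.6, 450.4]
ee_rot: [-0.164, 0.986, 0.005, -0.005]
ft_force: [0.2, 0.5, -0.7]
finger_gap: 87.6
```

```bash
python3 - <<'E'
from h import *
c=cam("wrist");dump(c,"w1.pkl");save(c,"w1.png",None,1.25)
print(np.array(c["tool_from_camera"]).round(2),c["K"],c["s"]["tool_pos"],c["s"]["joint_positions"])
t=cam("top");dump(t,"top1.pkl")
E
```

```text
[[ 0.000e+00 -9.500e-01 -3.000e-01  8.258e+01]
 [ 1.000e+00  0.000e+00 -0.000e+00 -3.000e-02]
 [ 0.000e+00 -3.000e-01  9.500e-01  2.016e+01]
 [ 0.000e+00  0.000e+00  0.000e+00  1.000e+00]] [[297.40104492   0.         317.93105087]
 [  0.         297.40104492 206.4460659 ]
 [  0.           0.           1.        ]] [412.25824959 212.57317135 450.37272753] [ 0.89584534 -0.02497883 -0.34828437 -0.01446484 -1.24805659 -2.13254528]
```

View pics/w1.png

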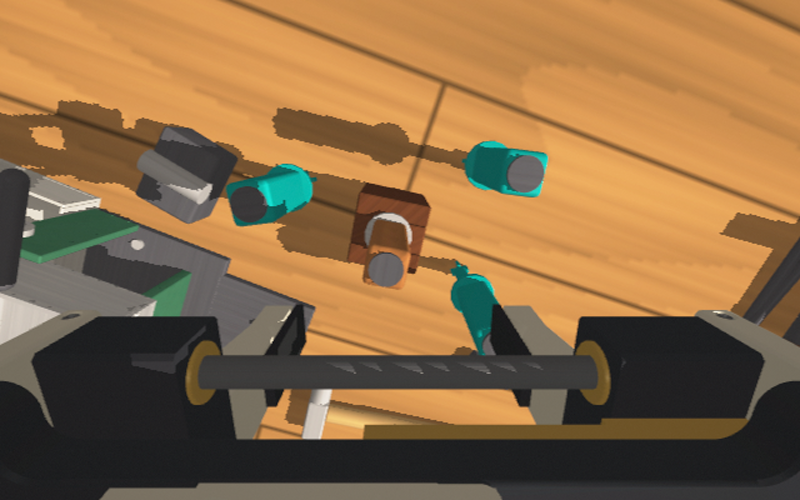

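```bash
python3 - <<'E'
from h import *
c=load("w1.pkl");P=cloud(c)
def rect(m,n):
    q=P[m][:,:2].astype(np.float32); r=cv2.minAreaRect(q); print(n,len(q),np.round(r[0],1),np.round(r[1],1),round(r[2],1),P[m][:,2].mean().round(1))
near=(np.hypot(P[...,0]-413,P[...,1]-207)<60)
for lo,hi in [(186,200),(120,184),(93,112),(84,93)]:
    rect(near&(P[...,2]>lo)&(P[...,2]<hi),(lo,hi))
for f in ["top0.pkl","top1.pkl"]:
    t=load(f);P=cloud(t);near=(np.hypot(P[...,0]-413,P[...,1]-207)<60)
    for lo,hi in [(186,200),(84,93)]:
      rect(near&(P[...,2]>lo)&(P[...,2]<hi),(f,lo,hi))
save(c,"w1c.png",(260,130,380,240),6)
w=load("w1.pkl")
save(load("top1.pkl"),"top1.png",None,1.25)
print(pt(w,308,215,190),)
E
```

```text
(186, 200) 1093 [412.8 206.7] [30.1 29.9] 6.6 191.1
(120, 184) 462 [399.5 204.7] [ 3.8 29.3] 9.6 155.6
(93, 112) 337 [406.5 204.1] [29.4 42.8] 21.9 97.4
(84, 93) 1754 [412.9 206.6] [67.8 68. ] 7.0 89.7
('top0.pkl', 186, 200) 147 [412.4 205.6] [29.1 28.5] 7.3 191.3
('top0.pkl', 84, 93) 344 [412.2 205.6] [67.3 68. ] 6.8 89.5
('top1.pkl', 186, 200) 53 [410.5 204.7] [25.8 28. ] 9.9 190.9
('top1.pkl', 84, 93) 249 [402.5 204.9] [48.1 67.2] 7.7 89.6
[413.278543   206.84537205 190.        ]
```

View pics/w1c.png

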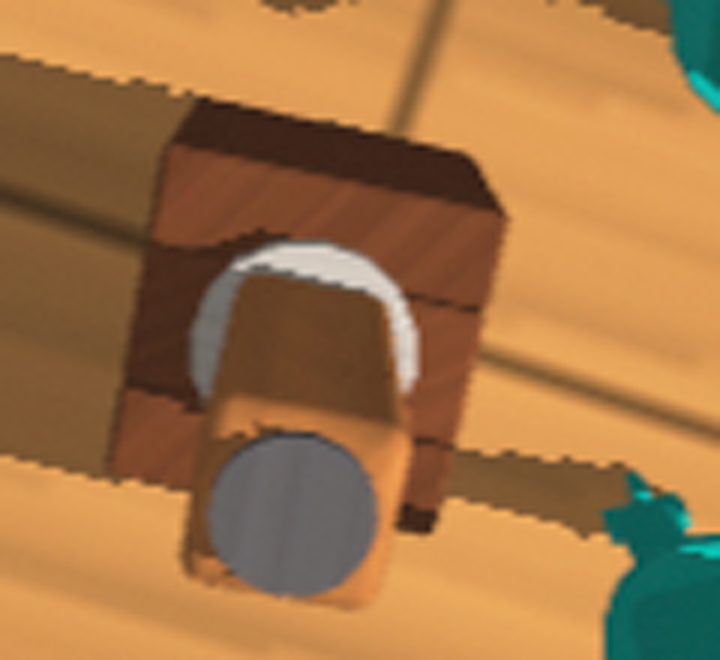

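View pics/top1.png

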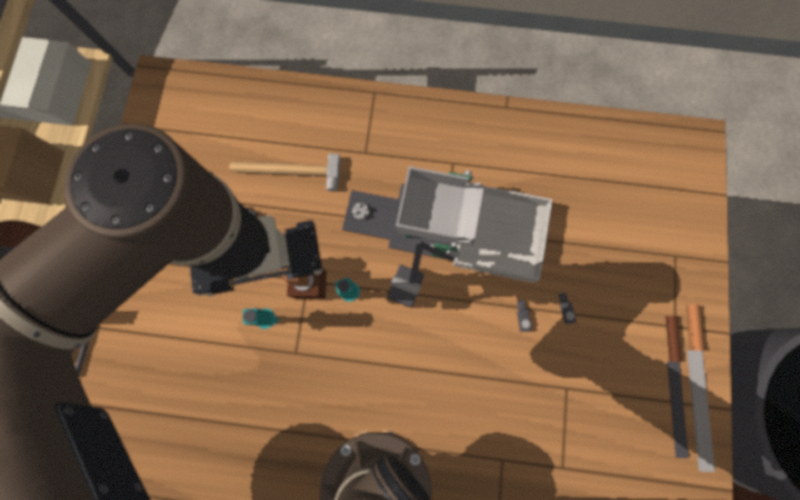

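```bash
cat >> h.py <<'E'
def plan(x,y,z,jaw,tcp=True,n=5):
    """delta from now to tcp (x,y,z mm) pointing down with jaw axis angle deg (mod 180 nearest)"""
    s=arm.state(); p=s["tool_pos"]; Rc=R.from_quat(s["ee_rot"])
    yv=Rc.as_matrix()[:,1]; a=np.degrees(np.arctan2(yv[1],yv[0]))
    d=(jaw-a+90)%180-90
    best=[]
    for k in (0,180):
        j=np.radians(jaw+k); y=np.array([np.cos(j),np.sin(j),0]); zz=np.array([0,0,-1.]); xx=np.cross(y,zz)
        rv=np.degrees((R.from_matrix(np.stack([xx,y,zz],1))*Rc.inv()).as_rotvec()); best.append(rv)
    rv=min(best,key=np.linalg.norm)
    print("d mm",(np.array([x,y,z])-p).round(1),"rot deg",rv.round(2),"jaw now",round(a,1),"j6",s["joint_positions"][5].round(2),"f",s["ft_force"].round(1),"gap",round(s["finger_gap"],1),"t",s["time_s"])
E
python3 - <<'E'
from h import *
plan(412.8,206.7,309,96.6)
E
```

```text
Traceback (most recent call last):
  File "h.py", line 43, in plan
    print("d mm",(np.array([x,y,z])-p).round(1),"rot deg",rv.round(2),"jaw now",round(a,1),"j6",s["joint_positions"][5].round(2),"f",s["ft_force"].round(1),"gap",round(s["finger_gap"],1),"t",s["time_s"])
                  ~~~~~~~~^^^^^^^^^
ValueError: setting an array element with a sequence. The requested array has an inhomogeneous shape after 1 dimensions. The detected shape was (3,) + inhomogeneous part.
```

```bash
sed -i 's/; y=np.array(\[np.cos(j)/; yj=np.array([np.cos(j)/; s/np.cross(y,zz)/np.cross(yj,zz)/; s/np.stack(\[xx,y,zz\]/np.stack([xx,yj,zz]/' h.py
python3 - <<'E'
from h import *
plan(412.8,206.7,309,96.6)
E
```

```text
d mm [   0.8   -7.6 -141.2] rot deg [ -0.56  -0.59 -12.49] jaw now 109.1 j6 -2.13 f [ 0.3 -0.7 -0.5] gap 88.0 t 2.2
```

{"method": "move_arm", "body": {
  "commands": [0.0005,-0.004,-0.01,-0.3,-0.3,-6,0,0.0004,-0.0035,-0.01,-0.26,-0.3,-6.5,0,0,0,0,0,0,0,0]
}}

```text
time_s: 2.5
tool_pos: [412.0, 207.6, 429.3]
ee_rot: [-0.056, 0.998, -0.001, -0.0]
ft_force: [0.2, -0.1, -1.2]
finger_gap: 87.6
```

```bash
python3 - <<'E'
from h import *
plan(412.8,206.7,309,96.6)
E
```

```text
d mm [   0.8   -0.9 -120.3] rot deg [ 0.06 -0.01  0.16] jaw now 96.4 j6 -2.35 f [ 0.2 -0.1 -1.2] gap 87.6 t 2.5
```

{"method": "move_arm", "body": {
  "commands": [0.0005,-0.0005,-0.035,0,0,0,0,0.0003,-0.0004,-0.035,0,0,0,0,0,0,-0.03,0,0,0,0,0,0,-0.02,0,0,0,0,0,0,0,0,0,0,0]
}}

```text
time_s: 3.0
tool_pos: [413.8, 205.1, 308.3]
ee_rot: [-0.064, 0.998, 0.001, 0.001]
ft_force: [-0.4, 0.2, 0.2]
finger_gap: 87.6
```

```bash
python3 - <<'E'
from h import *
plan(412.8,206.7,309,96.6)
E
```

```text
d mm [-1.   1.6  0.7] rot deg [-0.11  0.15 -0.68] jaw now 97.3 j6 -2.33 f [-0.4  0.2  0.2] gap 87.6 t 3.0
```

{"method": "move_arm", "body": {
  "commands": [-0.001,0.0015,0,0,0,-0.6,0,0,0,0,0,0,0,0.5,0,0,0,0,0,0,1,0,0,0,0,0,0,1,0,0,0,0,0,0,1],
  "squeeze": 60
}}

```text
time_s: 3.5
tool_pos: [414.4, 207.6, 313.0]
ee_rot: [-0.06, 0.998, 0.003, 0.004]
ft_force: [0.1, 0.2, -0.1]
finger_gap: 61.1
```

{"method": "move_arm", "body": {
  "commands": [0,0,0,0,0,0,1,0,0,0,0,0,0,1,0,0,0,0,0,0,1]
}}

```text
time_s: 3.8
tool_pos: [414.4, 207.7, 313.8]
ee_rot: [-0.06, 0.998, 0.003, 0.004]
ft_force: [0.0, 1.0, 0.4]
finger_gap: 37.2
```

```bash
python3 - <<'E'
from h import *
plan(412.8,206.7,309,96.6)
E
```

```text
d mm [-1.6 -1.  -4.8] rot deg [-0.41  0.47 -0.3 ] jaw now 96.9 j6 -2.34 f [0.  1.  0.4] gap 37.2 t 3.8
```

{"method": "move_arm", "body": {
  "commands": [-0.0015,-0.001,-0.004,-0.4,0.4,-0.3,1,0,0,0,0,0,0,1,0,0,0,0,0,0,1,0,0,0,0,0,0,1]
}}

```text
time_s: 4.2
tool_pos: [413.5, 207.4, 310.6]
ee_rot: [-0.058, 0.998, 0.0, 0.001]
ft_force: [0.9, 0.1, 3.3]
finger_gap: 29.7
```

```bash
python3 - <<'E'
from h import *
plan(412.8,206.7,309,96.6)
E
```

```text
d mm [-0.7 -0.7 -1.6] rot deg [-0.06  0.17 -0.01] jaw now 96.6 j6 -2.35 f [0.9 0.1 3.3] gap 29.7 t 4.2
```

{"method": "move_arm", "body": {
  "commands": [0,0,0.02,0,0,0,1,0,0,0.025,0,0,0,1,0,0,0.03,0,0,0,1,0,0,0.03,0,0,0,1,0,0,0.015,0,0,0,1]
}}

```text
time_s: 4.7
tool_pos: [411.5, 205.5, 427.7]
ee_rot: [-0.057, 0.998, -0.004, -0.004]
ft_force: [0.6, 0.4, -3.8]
finger_gap: 29.9
```

{"method": "move_arm", "body": {
  "commands": [0.03,-0.005,0.005,0,0,8,1,0.03,-0.005,0,0,0,8,1,0.03,-0.005,0,0,0,8,1,0.03,-0.005,0,0,0,8,1,0.02,-0.005,0,0,0,8,1]
}}

```text
time_s: 5.2
tool_pos: [552.5, 179.2, 431.2]
ee_rot: [-0.406, 0.914, -0.003, -0.006]
ft_force: [-0.6, -0.8, -4.1]
finger_gap: 29.6
```

```bash
python3 - <<'E'
from h import *
plan(598,117,420,96.6)
c=cam("wrist");dump(c,"w2.pkl");save(c,"w2.png",None,1.25)
P=cloud(c);m=(P[...,2]>26)&(P[...,2]<40)&(np.hypot(P[...,0]-598,P[...,1]-117)<40)
print(m.sum(),P[m].mean(0)); v,u=np.nonzero(m); 
if len(u): print(u.mean(),v.mean())
E
```

```text
d mm [ 45.5 -62.2 -11.2] rot deg [  0.35  -0.63 -41.31] jaw now 137.9 j6 -1.39 f [-0.6 -0.8 -4.1] gap 29.6 t 5.2
219 [596.98916661 117.31550619  31.19125431]
260.4246575342466 170.29223744292239
```

View pics/w2.png

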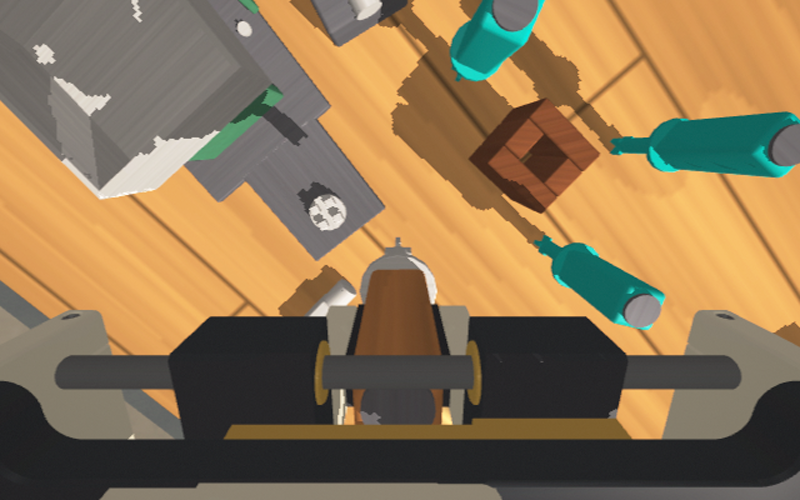

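```bash
python3 - <<'E'
from h import *
c=load("w2.pkl");P=cloud(c)
g=cv2.cvtColor(c["image"],cv2.COLOR_RGB2GRAY).astype(np.float32)
m=(P[...,2]>26)&(P[...,2]<40)&(np.hypot(P[...,0]-598,P[...,1]-117)<40)
zt=np.percentile(P[m][:,2],[10,50,90]); print(zt)
(cx,cy),r=cv2.minEnclosingCircle(P[m][:,:2].astype(np.float32)); print(cx,cy,r)
z=zt[1]; N=240; k=0.2
W=np.zeros((N,N),np.float32)
for cxy in [(cx,cy)]:
    X,Y=np.meshgrid((np.arange(N)-N/2)*k+cx,-(np.arange(N)-N/2)*k+cy)
    Q=np.stack([X,Y,np.full_like(X,z),np.ones_like(X)],-1)@np.linalg.inv(c["W"]).T
    q=Q[...,:3]@c["K"].T; mu=(q[...,0]/q[...,2]).astype(np.float32); mv=(q[...,1]/q[...,2]).astype(np.float32)
    W=cv2.remap(c["image"][...,::-1],mu,mv,cv2.INTER_CUBIC)
    G=cv2.cvtColor(W,cv2.COLOR_BGR2GRAY).astype(float)
t=np.linspace(-16,16,81)
best=[]
for dx in np.arange(-3,3.1,.5):
  for dy in np.arange(-3,3.1,.5):
    for a in np.arange(0,90,2):
        s=0
        for b in (a,a+90):
            x=dx+t*np.cos(np.radians(b)); y=dy+t*np.sin(np.radians(b))
            s+=G[(N/2-y/k).round().astype(int),(N/2+x/k).round().astype(int)].mean()
        best.append((s,a,dx,dy))
best.sort(); print(best[:6])
cv2.imwrite("pics/screw.png",cv2.resize(W,None,fx=2,fy=2))
tt=pt(c,398/1.25,246/1.25); print("tip",tt,np.linalg.inv(c["W"])[:3,:3].shape)
s=c["s"];Rm=R.from_quat(s["ee_rot"]).as_matrix()
for u in (316,318,320):
  for v in (192,195,198): print(u,v,(Rm.T@(pt(c,u,v)-s["tool_pos"])).round(1))
E
```

```text
[29.52555922 31.43664501 32.5397793 ]
597.2012329101562 117.27526092529297 17.650115966796875
[(np.float64(343.2469135802469), np.int64(74), np.float64(3.0), np.float64(-1.0)), (np.float64(343.8024691358025), np.int64(76), np.float64(3.0), np.float64(-1.0)), (np.float64(344.3827160493827), np.int64(74), np.float64(3.0), np.float64(-1.5)), (np.float64(345.08641975308643), np.int64(76), np.float64(3.0), np.float64(-0.5)), (np.float64(345.1975308641975), np.int64(74), np.float64(3.0), np.float64(-0.5)), (np.float64(345.2469135802469), np.int64(76), np.float64(3.0), np.float64(-3.0))]
tip [544.21745837 170.56148015 147.52881305] (3, 3)
316 192 [ 11.4  -1.8 290. ]
316 195 [ 10.   -1.7 284.4]
316 198 [  8.4  -1.7 279.9]
318 192 [1.130e+01 1.000e-01 2.905e+02]
318 195 [9.900e+00 1.000e-01 2.848e+02]
318 198 [8.800e+00 1.000e-01 2.788e+02]
320 192 [-25.7   2.8 431. ]
320 195 [-30.4   2.8 431.7]
320 198 [  8.4   1.9 280.1]
```

View pics/screw.png

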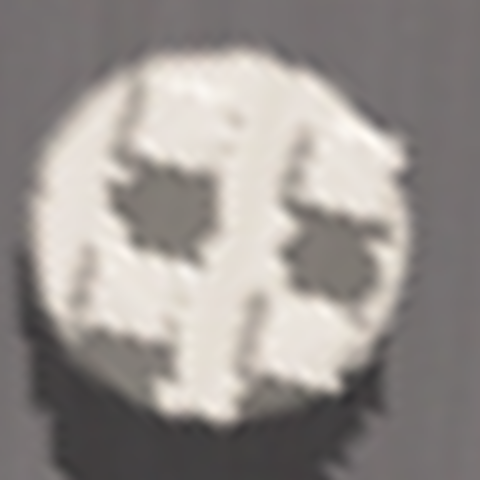

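```bash
python3 - <<'E'
from h import *
c=load("w2.pkl");P=cloud(c);g=cv2.cvtColor(c["image"],cv2.COLOR_RGB2GRAY)
for v in range(150,188): print(v," ".join("%2d"%P[v,u,2] for u in range(244,280)))
for v in range(152,186,1): print(v," ".join("%2d"%(g[v,u]//10) for u in range(244,280)))
E
```

```text
150 11 11 11 12 12 12 10 12 12 11 10 11 12 13 11 10 12 12 10 13 12 12 11 12 11 11 12 12 11 11 12 12 11 11 11 12
151 11 12 11 10 12 10 13 10 10 12 12 13 11  9 12 12 12 11 11 11 12 12 11 11 12 13 11 11 13 13 12 11 13 11 12 11Traceback (most recent call last):
  File "<stdin>", line 3, in <module>
  File "<stdin>", line 3, in <genexpr>
ValueError: cannot convert float NaN to integer
```

```bash
python3 - <<'E'
from h import *
c=load("w2.pkl");P=cloud(c);g=cv2.cvtColor(c["image"],cv2.COLOR_RGB2GRAY)
for v in range(154,186): print(v," ".join("%2.0f"%P[v,u,2] for u in range(244,280)))
for v in range(154,186,1): print(v," ".join("%2d"%(g[v,u]//10) for u in range(244,280)))
E
```

```text
154 11 12 11 12 13 12 11 12 12 10 12 13 11 12 12 11 12 12 13 12 12 12 12 13 11 11 13 12 12 12 13 11 11 12 12 13
155 11 11 12 12 14 12 12  9 11 12 12 12 13 13 14 12 11 18 19 15 11 13 12 11 11 12 13 11 12 14 11 13 13 11 14 12
156 13 12 12 13 12 12 12 11 12 12 13 13 20 22 22 23 22 23 23 22 24 22 17 12 12 11 12 13 10 12 12 12 11 13 12 11
157 11 12 11 11 12 12 13 11 12 12 12 22 23 24 22 22 23 23 23 23 27 24 23 23 19 10 11 11 12 12 12 12 13 12 12 12
158 11 13 13 11 12 12 13 12 11 24 23 24 23 22 23 23 22 22 30 32 31 29 24 24 23 21 17 13 12 12 12 12 12 11 11 11
159 12 13 11 13 12 13 13 13 23 24 23 22 24 24 22 23 30 31 32 34 32 30 26 23 22 23 23 19 11 11 11 11 11 12 12 12
160 13 11 12 12 12 13 12 23 22 23 22 23 23 22 21 32 31 32 31 30 33 31 30 23 23 23 22 22 19 12 12 12 12 12 13 12
161 12 11 12 12 12 11 22 23 22 22 22 23 23 22 23 32 31 30 31 30 31 32 31 27 23 23 24 22 23 16 12 12 13 11 11 11
162 12 13 13 11 13 24 23 23 24 23 22 22 22 22 23 31 32 33 33 31 32 31 30 29 23 23 24 23 23 21 12 14 12 11 12 11
163 11 11 10 11 11 23 24 22 24 26 24 24 22 22 22 22 32 34 32 32 34 31 32 31 22 22 24 23 23 2
[... 5369 characters left out ...]
2 22 20 14 11 11 11 11 11 11
180 11 11 11 11 11 11 11 11 14 20 21 21 22 22 22 23 23 23 20 20 22 22 22 22 22 22 22 20 14 11 11 11 11 11 11 11
181 11 11 11 11 11 11 11 11 11 13 17 20 22 22 22 22 22 22 22 22 22 22 22 22 22 22 21 16 11 11 11 11 11 11 11 11
182 11 11 11 11 11 11 11 11 11 11 11 12 19 22 22 22 24 24 23 22 22 22 22 21 20 18 14 11 11 11 11 11 11 11 11 11
183 11 11 11 11 11 11 11 11 11 11 11 11 20 23 24 24 23 22 22 22 22 22 19 14 11 11 11 11 11 11 11 11 11 11 11 11
184 11 11 11 11 11 11 11 11 11 11 11 11 11 16 15 11 11 11 13 14 14 12 11 11 11 11 11 11 11 11 11 11 11 11 11 11
185 11 11 11 11 11 11 11 11 11 11 11 11 11 11 11 11 11 11 11 11 11 11 11 11 11 11 11 11 11 11 11 11 11 11 11 11
```

```bash
cat >> h.py <<'E'
def screw(c):
    P=cloud(c)
    near=np.hypot(P[...,0]-597,P[...,1]-117)<24
    z0=np.nanpercentile(P[near][:,2],97)
    m=near&(P[...,2]>z0-4)&(P[...,2]<z0+4)
    n,l,st,ce=cv2.connectedComponentsWithStats(m.astype(np.uint8),connectivity=4)
    C=[]
    for i in range(1,n):
        if st[i,4]>20:
            q=np.median(P[l==i],0); q2=P[l==i].mean(0); C.append(q2)
    C=np.array(C); print(C.round(1),st[1:,4])
    ctr=C.mean(0); d=C-ctr; a=np.degrees(np.arctan2(d[:,1],d[:,0])); a4=np.degrees(np.angle(np.exp(4j*np.radians(a)).mean()))/4
    print("centre",ctr.round(1),"post dirs",a.round(1),"slot angle mod 90:",round((a4+45)%90,1))
    (x,y),r=cv2.minEnclosingCircle(P[m][:,:2].astype(np.float32)); print("circle",x,y,r)
E
python3 - <<'E'
from h import *
screw(load("w2.pkl"))
E
```

```text
[[580.5 117.1 360.8]] [   1    1    1    1 2584    1    1    1    1    1    1    1    1    1
    1    1    2    1    1    3    1    3    1    1    3    3    1    1
    1    1    1    1    1    1    2    1    1    1    2    1    1    4
    1    1    1    1    1    1    7    1    2    8    1    1    1    1
    1    1    1    1    2    1    1    3]
centre [580.5 117.1 360.8] post dirs [0.] slot angle mod 90: 45.0
circle 578.1897583007812 115.828857421875 11.312215805053711
```

```bash
sed -i 's/    z0=np.nanpercentile/    near\&=P[...,2]<45\n    z0=np.nanpercentile/' h.py
python3 - <<'E'
from h import *
screw(load("w2.pkl"))
E
```

```text
[[586.7 111.5  31.4]
 [603.6 106.8  31.7]
 [591.4 128.1  31.4]
 [607.9 123.6  31.6]] [55 51 50 49]
centre [597.4 117.5  31.5] post dirs [-150.8  -59.8  119.7   29.9] slot angle mod 90: 74.7
circle 597.4440307617188 117.19960021972656 17.46782875061035
```

{"method": "move_arm", "body": {
  "commands": [0.008,-0.012,0,0,0,8.4,1,0.008,-0.012,0,0,0,8.4,1,0.008,-0.012,0,0,0,8.4,1,0.008,-0.012,0,0,0,8.4,1,0.008,-0.012,0,0,0,8.4,1]
}}

```text
time_s: 5.75
tool_pos: [594.4, 117.3, 421.4]
ee_rot: [0.711, -0.703, 0.003, 0.012]
ft_force: [0.4, 0.3, -3.6]
finger_gap: 29.8
```

{"method": "move_arm", "body": {
  "commands": [0,0,0,0,0,8.4,1,0,0,0,0,0,8.4,1,0,0,0,0,0,8.4,1,0,0,0,0,0,8.4,1,0,0,0,0,0,8.4,1]
}}

```text
time_s: 6.25
tool_pos: [592.7, 115.2, 412.8]
ee_rot: [0.919, -0.394, 0.003, 0.016]
ft_force: [0.2, -0.2, -3.8]
finger_gap: 29.8
```

{"method": "move_arm", "body": {
  "commands": [0,0,0,0,0,8.4,1,0,0,0,0,0,8.4,1,0,0,0,0,0,8.4,1]
}}

```text
time_s: 6.55
tool_pos: [590.9, 115.1, 407.9]
ee_rot: [0.984, -0.178, 0.003, 0.017]
ft_force: [-0.3, -0.8, -3.3]
finger_gap: 29.7
```

```bash
python3 - <<'E'
from h import *
plan(596.4,117.7,345,74.7)
E
```

```text
d mm [  5.5   2.6 -62.9] rot deg [2.   0.03 5.26] jaw now -110.6 j6 0.67 f [-0.3 -0.8 -3.3] gap 29.7 t 6.55
```

{"method": "move_arm", "body": {
  "commands": [0.003,0.0013,-0.02,1,0,2.6,1,0.0025,0.0013,-0.02,1,0,2.6,1,0,0,-0.02,0,0,0,1,0,0,0,0,0,0,1]
}}

```text
time_s: 6.95
tool_pos: [593.7, 117.6, 341.4]
ee_rot: [0.991, -0.131, -0.004, 0.0]
ft_force: [-1.1, 0.2, -4.1]
finger_gap: 29.9
```

```bash
python3 - <<'E'
from h import *
plan(596.4,117.7,345,74.7)
c=cam("wrist");dump(c,"w3.pkl");save(c,"w3.png",(200,100,440,260),3.3)
screw(c)
E
```

```text
d mm [2.7 0.1 3.6] rot deg [-0.01 -0.46 -0.23] jaw now -105.1 j6 0.79 f [-1.1  0.2 -4.1] gap 29.9 t 6.95
[[608.5 124.   31.3]
 [603.8 107.4  31.4]
 [593.1 129.3  31.3]
 [590.  110.6  30.8]] [87 83 52 23]
centre [598.9 117.8  31.2] post dirs [  32.7  -64.4  116.6 -140.7] slot angle mod 90: 76.0
circle 598.0574951171875 117.93987274169922 17.71048355102539
```

View pics/w3.png

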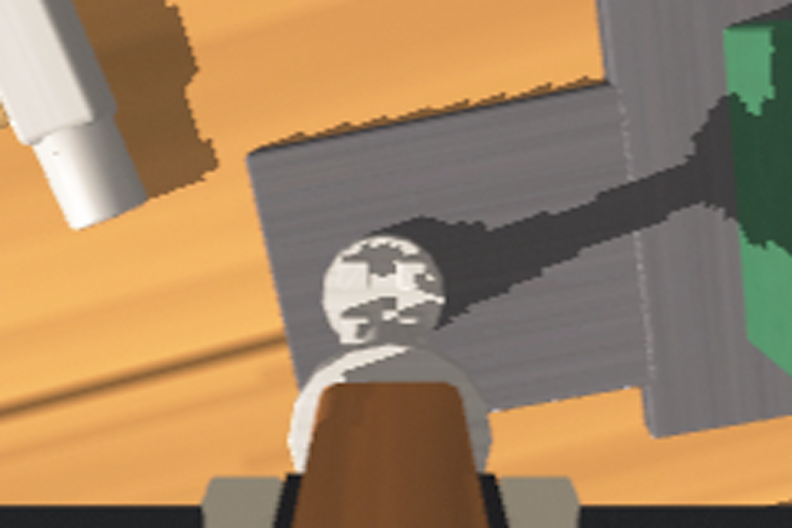

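{"method": "move_arm", "body": {
  "commands": [0.003,0.0003,0.0,0,-0.4,-0.2,1,0,0,0,0,0,0,1]
}}

```text
time_s: 7.2
tool_pos: [597.9, 118.3, 344.3]
ee_rot: [0.991, -0.133, 0.001, -0.0]
ft_force: [-0.2, -0.2, -2.8]
finger_gap: 29.6
```

```bash
python3 - <<'E'
from h import *
plan(596.7,117.9,324,75)
E
```

```text
d mm [ -1.2  -0.4 -20.3] rot deg [-0.02  0.14  0.28] jaw now -105.3 j6 0.79 f [-0.2 -0.2 -2.8] gap 29.6 t 7.2
```

{"method": "move_arm", "body": {
  "commands": [-0.0008,-0.0003,-0.007,0,0,0.2,1,0,0,-0.005,0,0,0,1,0,0,0,0,0,0,1]
}}

```text
time_s: 7.5
tool_pos: [597.3, 118.1, 333.3]
ee_rot: [0.991, -0.131, 0.002, -0.001]
ft_force: [-0.4, 0.1, -3.0]
finger_gap: 30.0
```

```bash
python3 - <<'E'
from h import *
plan(596.7,117.9,324,75)
E
```

```text
d mm [-0.6 -0.2 -9.3] rot deg [-0.09  0.3   0.08] jaw now -105.1 j6 0.79 f [-0.4  0.1 -3. ] gap 30.0 t 7.5
```

{"method": "move_arm", "body": {
  "commands": [-0.0005,-0.0002,-0.005,0,0.2,0,1,0,0,-0.003,0,0,0,1,0,0,-0.002,0,0,0,1]
}}

```text
time_s: 7.8
tool_pos: [596.9, 118.0, 323.2]
ee_rot: [0.991, -0.131, 0.001, -0.001]
ft_force: [-1.9, -0.7, 12.0]
finger_gap: 29.5
```

```bash
python3 - <<'E'
from h import *
plan(596.7,117.9,324,75)
E
```

```text
d mm [-0.2 -0.1  0.8] rot deg [-0.11  0.14  0.07] jaw now -105.1 j6 0.79 f [-1.9 -0.7 12. ] gap 29.5 t 7.8
```

{"method": "move_arm", "body": {
  "commands": [0,0,-0.001,0,0,0,1,0,0,-0.001,0,0,0,1,0,0,-0.001,0,0,0,1]
}}

```text
time_s: 8.1
tool_pos: [596.8, 118.0, 323.4]
ee_rot: [0.991, -0.131, 0.002, -0.001]
ft_force: [-3.5, 0.7, 3.9]
finger_gap: 29.9
```

{"method": "move_arm", "body": {
  "commands": [0,0,-0.001,0,0,-4,1,0,0,-0.001,0,0,-5,1,0,0,-0.001,0,0,-5,1]
}}

```text
time_s: 8.4
tool_pos: [596.7, 118.3, 323.3]
ee_rot: [0.967, -0.253, 0.003, -0.001]
ft_force: [-3.8, 2.0, 4.9]
finger_gap: 29.6
```

```bash
python3 - <<'E'
from h import *
plan(596.7,117.9,323,75)
E
```

```text
d mm [-0.  -0.4 -0.3] rot deg [-0.1   0.35 14.34] jaw now -119.3 j6 0.54 f [-3.8  2.   4.9] gap 29.6 t 8.4
```

{"method": "move_arm", "body": {
  "commands": [0,0,-0.002,0,0,-6,1,0,0,-0.002,0,0,-6,1,0,0,-0.002,0,0,-6,1,0,0,-0.002,0,0,-6,1]
}}

```text
time_s: 8.8
tool_pos: [596.0, 119.0, 322.7]
ee_rot: [0.89, -0.455, 0.005, -0.001]
ft_force: [-6.0, 1.8, 11.2]
finger_gap: 29.6
```

```bash
python3 - <<'E'
from h import *
plan(596.7,117.9,323,75)
E
```

```text
d mm [ 0.7 -1.1  0.3] rot deg [-0.09  0.55 39.13] jaw now -144.1 j6 0.1 f [-6.   1.8 11.2] gap 29.6 t 8.8
```

{"method": "move_arm", "body": {
  "commands": [0,0,-0.002,0,0.2,-7,1,0,0,-0.002,0,0.2,-7,1,0,0,-0.002,0,0.1,-7,1,0,0,-0.002,0,0,-7,1]
}}

```text
time_s: 9.2
tool_pos: [596.8, 119.6, 322.1]
ee_rot: [0.749, -0.663, 0.004, -0.001]
ft_force: [-5.5, 1.4, 11.4]
finger_gap: 29.8
```

```bash
python3 - <<'E'
from h import *
plan(596.7,117.9,323,75)
E
```

```text
d mm [-0.1 -1.7  0.9] rot deg [-4.000e-02  4.700e-01  6.807e+01] jaw now -173.1 j6 -0.4 f [-5.5  1.4 11.4] gap 29.8 t 9.2
```

{"method": "move_arm", "body": {
  "commands": [0,-0.0003,-0.002,0,0.2,-7,1,0,-0.0003,-0.002,0,0.2,-7,1,0,0,-0.002,0,0.1,-7,1,0,0,-0.002,0,0,-7,1]
}}

```text
time_s: 9.6
tool_pos: [597.8, 119.6, 321.4]
ee_rot: [-0.559, 0.829, -0.003, 0.0]
ft_force: [-6.6, 0.9, 11.8]
finger_gap: 29.9
```

```bash
python3 - <<'E'
from h import *
plan(596.7,117.9,323,75)
print(arm.state()["moment"])
E
```

```text
d mm [-1.1 -1.7  1.6] rot deg [  0.36   0.   -82.94] jaw now 157.9 j6 -0.91 f [-6.6  0.9 11.8] gap 29.9 t 9.6
[0.31566421 3.13283858 0.09510131]
```

{"method": "move_arm", "body": {
  "commands": [-0.0004,-0.0003,-0.002,0,0,-7,1,-0.0004,-0.0003,-0.002,0,0,-7,1,0,0,-0.002,0,0,-7,1,0,0,-0.002,0,0,-7,1]
}}

```text
time_s: 10.0
tool_pos: [596.9, 119.7, 320.8]
ee_rot: [-0.333, 0.943, -0.004, 0.002]
ft_force: [-4.9, 1.1, 10.5]
finger_gap: 30.0
```

```bash
python3 - <<'E'
from h import *
plan(596.7,117.9,323,75)
print(arm.state()["moment"])
E
```

```text
d mm [-0.2 -1.8  2.2] rot deg [  0.48   0.21 -53.94] jaw now 128.9 j6 -1.42 f [-4.9  1.1 10.5] gap 30.0 t 10.0
[0.38288664 2.83164822 0.13313495]
```

{"method": "move_arm", "body": {
  "commands": [0,-0.0003,-0.002,0.1,0,-6,1,0,-0.0003,-0.002,0.1,0,-6,1,0,0,-0.002,0,0,-6,1,0,0,-0.002,0,0,-6,1,0,0,-0.002,0,0,-5,1]
}}

```text
time_s: 10.5
tool_pos: [596.2, 119.4, 320.1]
ee_rot: [-0.077, 0.997, -0.003, 0.004]
ft_force: [-5.5, 0.9, 12.2]
finger_gap: 29.9
```

```bash
python3 - <<'E'
from h import *
plan(596.7,117.9,323,75)
print(arm.state()["moment"])
E
```

```text
d mm [ 0.5 -1.5  2.9] rot deg [  0.44   0.44 -23.86] jaw now 98.9 j6 -1.94 f [-5.5  0.9 12.2] gap 29.9 t 10.5
[0.51927942 2.9181439  0.11735272]
```

{"method": "move_arm", "body": {
  "commands": [0,-0.0003,-0.002,0.1,0.1,-5,1,0,-0.0003,-0.002,0.1,0.1,-4,1,0,0,-0.002,0,0,-4,1]
}}

```text
time_s: 10.8
tool_pos: [596.2, 118.8, 319.8]
ee_rot: [0.04, 0.999, -0.002, 0.004]
ft_force: [-5.6, 1.2, 11.8]
finger_gap: 29.9
```

```bash
python3 - <<'E'
from h import *
plan(596.7,117.9,323,75)
print(arm.state()["moment"])
E
```

```text
d mm [ 0.5 -0.9  3.2] rot deg [  0.3    0.46 -10.42] jaw now 85.4 j6 -2.18 f [-5.6  1.2 11.8] gap 29.9 t 10.8
[0.50234938 3.04826284 0.08927954]
```

{"method": "move_arm", "body": {
  "commands": [0,0,-0.002,0.1,0.1,-4,1,0,0,-0.002,0.1,0.1,-4,1,0,0,-0.002,0,0,-4,1]
}}

```text
time_s: 11.1
tool_pos: [596.5, 118.7, 319.6]
ee_rot: [0.147, 0.989, -0.001, 0.004]
ft_force: [-5.6, 1.5, 11.2]
finger_gap: 29.5
```

```bash
python3 - <<'E'
from h import *
plan(596.7,117.9,323,75)
print(arm.state()["moment"])
E
```

```text
d mm [ 0.2 -0.8  3.4] rot deg [0.17 0.49 1.93] jaw now 73.1 j6 -2.39 f [-5.6  1.5 11.2] gap 29.5 t 11.1
[0.39511134 3.01039437 0.08958911]
```

{"method": "move_arm", "body": {
  "commands": [0,0,-0.002,0.1,0.1,-4,1,0,0,-0.002,0,0.1,-4,1,0,0,-0.002,0,0,-4,1]
}}

```text
time_s: 11.4
tool_pos: [596.5, 118.5, 319.3]
ee_rot: [0.253, 0.967, -0.001, 0.004]
ft_force: [-5.9, 1.3, 11.1]
finger_gap: 29.5
```

```bash
python3 - <<'E'
from h import *
plan(596.7,117.9,323,75)
print(arm.state()["moment"])
E
```

```text
d mm [ 0.2 -0.6  3.7] rot deg [ 0.13  0.49 14.29] jaw now 60.7 j6 -2.61 f [-5.9  1.3 11.1] gap 29.5 t 11.4
[0.39266756 3.13654777 0.14284056]
```

{"method": "move_arm", "body": {
  "commands": [0,0,-0.002,0.1,0.1,-4,1,0,0,-0.002,0,0.1,-4,1,0,0,-0.002,0,0,-3,1]
}}

```text
time_s: 11.7
tool_pos: [596.5, 118.4, 319.1]
ee_rot: [0.347, 0.938, -0.0, 0.004]
ft_force: [-5.7, 1.0, 13.0]
finger_gap: 29.4
```

```bash
python3 - <<'E'
from h import *
plan(596.7,117.9,323,75)
print(arm.state()["moment"])
E
```

```text
d mm [ 0.2 -0.5  3.9] rot deg [ 0.09  0.48 25.65] jaw now 49.4 j6 -2.8 f [-5.7  1.  13. ] gap 29.4 t 11.7
[0.38313909 3.16926928 0.11028119]
```

{"method": "move_arm", "body": {
  "commands": [0,0,0,0,0,4,1,0,0,0,0,0.4,5,1,0,0,0.004,0,0,0,1,0,0,0.008,0,0,0,1,0,0,0.012,0,0,0,1]
}}

```text
time_s: 12.2
tool_pos: [596.1, 118.3, 343.9]
ee_rot: [0.273, 0.962, -0.001, 0.0]
ft_force: [-0.0, -0.6, -4.0]
finger_gap: 30.1
```

{"method": "move_arm", "body": {
  "commands": [0.001,0,0.03,0,0,8,1,0,0,0.03,0,0,8,1,0,0,0.02,0,0,8,1,0,0,0.002,0,0,8,1,0,0,0.002,0,0,8,1]
}}

```text
time_s: 12.7
tool_pos: [596.3, 117.9, 437.8]
ee_rot: [-0.08, 0.997, -0.001, 0.004]
ft_force: [-0.4, 1.1, -3.8]
finger_gap: 29.8
```

```bash
python3 - <<'E'
from h import *
plan(596.7,117.9,323,75)
c=cam("wrist");dump(c,"w4.pkl");screw(c)
t=cam("top");dump(t,"t4.pkl")
screw(t)
E
```

```text
d mm [   0.4   -0.  -114.8] rot deg [  0.2    0.38 -24.18] jaw now 99.2 j6 -1.93 f [-0.4  1.1 -3.8] gap 29.8 t 12.7
[[585.4 112.9  27.1]
 [592.8 128.9  27.2]
 [601.4 105.7  27.2]
 [608.6 121.5  27. ]] [47 48 48 48]
centre [597.1 117.2  27.1] post dirs [-159.5  110.2  -69.6   20.1] slot angle mod 90: 65.3
circle 596.8250122070312 117.50341033935547 17.808486938476562
[] [10  8  4  2  1  8]h.py:56: RuntimeWarning: Mean of empty slice.
  ctr=C.mean(0); d=C-ctr; a=np.degrees(np.arctan2(d[:,1],d[:,0])); a4=np.degrees(np.angle(np.exp(4j*np.radians(a)).mean()))/4
  ret = ret.dtype.type(ret / rcount)
Traceback (most recent call last):
  File "h.py", line 56, in screw
    ctr=C.mean(0); d=C-ctr; a=np.degrees(np.arctan2(d[:,1],d[:,0])); a4=np.degrees(np.angle(np.exp(4j*np.radians(a)).mean()))/4
                                                    ~^^^^^
IndexError: too many indices for array: array is 1-dimensional, but 2 were indexed
```

{"method": "move_arm", "body": {
  "commands": [0,0,0,0,0,8,1,0,0,0,0,0,8,1,0,0,0,0,0,8,1,0,0,0,0,0,8,1,0,0,0,0,0,8,1]
}}

```text
time_s: 13.3
tool_pos: [595.5, 117.6, 438.9]
ee_rot: [-0.412, 0.911, 0.001, 0.003]
ft_force: [-0.7, 0.3, -3.0]
finger_gap: 29.7
```

{"method": "move_arm", "body": {
  "commands": [0,0,-0.03,0,0,8,1,0,0,-0.03,0,0,8,1,0,0,-0.005,0,0,0,1]
}}

```text
time_s: 13.6
tool_pos: [595.2, 117.5, 374.6]
ee_rot: [-0.533, 0.846, 0.001, 0.005]
ft_force: [-0.4, -0.0, -3.9]
finger_gap: 29.5
```

```bash
python3 - <<'E'
from h import *
plan(597.7,118.4,320,155.3)
E
```

```text
d mm [  2.5   0.9 -54.6] rot deg [-0.44  0.39  0.86] jaw now 154.4 j6 -0.96 f [-0.4 -0.  -3.9] gap 29.5 t 13.6
```

{"method": "move_arm", "body": {
  "commands": [0.0015,0.0005,-0.018,-0.4,0.4,0.8,1,0.001,0.0004,-0.018,0,0,0,1,0,0,0,0,0,0,1]
}}

```text
time_s: 13.9
tool_pos: [598.3, 118.5, 337.9]
ee_rot: [-0.532, 0.847, -0.0, -0.0]
ft_force: [-0.9, -0.3, -3.3]
finger_gap: 29.1
```

```bash
python3 - <<'E'
from h import *
plan(597.7,118.4,320,155.3)
E
```

```text
d mm [ -0.6  -0.1 -17.9] rot deg [ 0.04 -0.02  1.  ] jaw now 154.3 j6 -0.96 f [-0.9 -0.3 -3.3] gap 29.1 t 13.9
```

{"method": "move_arm", "body": {
  "commands": [-0.0005,0,-0.006,0,0,1,1,0,0,-0.005,0,0,0,1,0,0,-0.004,0,0,0,1,0,0,-0.003,0,0,0,1,0,0,-0.002,0,0,0,1]
}}

```text
time_s: 14.4
tool_pos: [599.0, 119.0, 319.6]
ee_rot: [-0.538, 0.843, -0.001, 0.001]
ft_force: [0.7, 0.3, -3.5]
finger_gap: 29.7
```

```bash
python3 - <<'E'
from h import *
plan(597.7,118.4,320,155.3)
E
```

```text
d mm [-1.3 -0.6  0.4] rot deg [-0.    0.19  0.26] jaw now 155.0 j6 -0.95 f [ 0.7  0.3 -3.5] gap 29.7 t 14.4
```

{"method": "move_arm", "body": {
  "commands": [-0.0008,-0.0004,-0.002,0,0,0,1,0,0,-0.002,0,0,0,1,0,0,-0.002,0,0,-4,1,0,0,-0.002,0,0,-5,1,0,0,-0.002,0,0,-5,1]
}}

```text
time_s: 14.9
tool_pos: [597.8, 119.3, 319.0]
ee_rot: [-0.429, 0.903, -0.002, 0.004]
ft_force: [-6.1, 0.6, 10.1]
finger_gap: 29.7
```

```bash
python3 - <<'E'
from h import *
plan(597.7,118.4,320,155.3)
print(arm.state()["moment"])
E
```

```text
d mm [-0.1 -0.9  1. ] rot deg [-0.05  0.54 14.53] jaw now 140.8 j6 -1.21 f [-6.1  0.6 10.1] gap 29.7 t 14.9
[0.64157802 2.98006657 0.20248651]
```

{"method": "move_arm", "body": {
  "commands": [0,-0.0002,-0.002,0,0,-4,1,0,0,-0.002,0,0,-4,1,0,0,-0.002,0,0,-4,1]
}}

```text
time_s: 15.2
tool_pos: [596.3, 119.4, 318.9]
ee_rot: [-0.329, 0.944, -0.003, 0.005]
ft_force: [-6.8, 0.6, 8.9]
finger_gap: 30.1
```

```bash
python3 - <<'E'
from h import *
plan(597.7,118.4,320,155.3)
print(arm.state()["moment"])
E
```

```text
d mm [ 1.4 -1.   1.1] rot deg [-2.00e-02  6.10e-01  2.69e+01] jaw now 128.4 j6 -1.43 f [-6.8  0.6  8.9] gap 30.1 t 15.2
[0.41907956 3.01453511 0.82275108]
```

{"method": "move_arm", "body": {
  "commands": [0.0005,-0.0003,-0.002,0,0,-3,1,0,0,-0.002,0,0,-3,1]
}}

```text
time_s: 15.4
tool_pos: [595.9, 119.6, 318.9]
ee_rot: [-0.279, 0.96, -0.003, 0.005]
ft_force: [-5.6, 0.8, 9.0]
finger_gap: 29.7
```

```bash
python3 - <<'E'
from h import *
plan(597.7,118.4,320,155.3)
print(arm.state()["moment"])
E
```

```text
d mm [ 1.8 -1.2  1.1] rot deg [-0.    0.7  32.91] jaw now 122.4 j6 -1.53 f [-5.6  0.8  9. ] gap 29.7 t 15.4
[0.40998102 2.77225577 1.61305016]
```

{"method": "move_arm", "body": {
  "commands": [0,0,-0.001,0,0,4,1,0,0,-0.001,0,0,4,1,0.001,-0.0005,0,0,0.6,5,1,0,0,0.006,0,0,0,1,0,0,0.012,0,0,0,1]
}}

```text
time_s: 15.9
tool_pos: [596.3, 119.0, 337.6]
ee_rot: [-0.389, 0.921, -0.002, 0.001]
ft_force: [0.2, -0.6, -3.5]
finger_gap: 29.7
```

{"method": "move_arm", "body": {
  "commands": [0,0.006,0.03,0,0,-4,1,0,0.006,0.03,0,0,-4,1,0,0.006,0.03,0,0,-4,1,0,0.006,0.01,0,0,-4,1,0,0,0,0,0,0,1]
}}

```text
time_s: 16.4
tool_pos: [594.7, 142.8, 447.4]
ee_rot: [-0.245, 0.969, -0.001, 0.002]
ft_force: [-0.3, 0.6, -4.2]
finger_gap: 30.0
```

```bash
python3 - <<'E'
from h import *
plan(412.8,206.7,320,96.6)
c=cam("wrist");dump(c,"w5.pkl");screw(c)
P=cloud(c)
h=(np.hypot(P[...,0]-412.8,P[...,1]-206.7)<60)&(P[...,2]>80)&(P[...,2]<95)
print(h.sum()); 
save(c,"w5.png",None,1.25)
# side view check of driver tilt
b=cam("side");dump(b,"s5.pkl");
E
```

```text
d mm [-181.9   63.9 -127.4] rot deg [  0.08   0.23 -21.82] jaw now 118.4 j6 -1.63 f [-0.3  0.6 -4.2] gap 30.0 t 16.4
[[585.5 114.3  27.2]
 [600.6 105.3  27.1]
 [594.5 129.2  27. ]
 [609.5 120.4  27.2]] [46 46 47 43]
centre [597.5 117.3  27.1] post dirs [-165.8  -75.8  104.3   14.5] slot angle mod 90: 59.3
circle 597.6446533203125 117.422119140625 17.737234115600586
4265
```

View pics/w5.png

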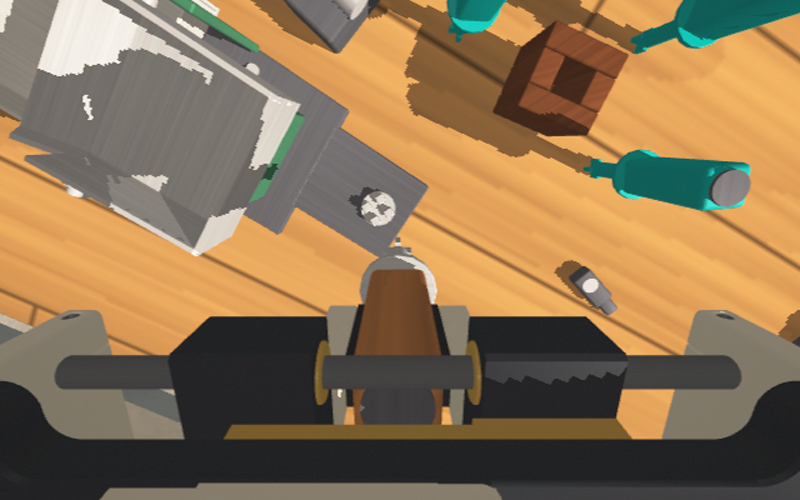

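{"method": "move_arm", "body": {
  "commands": [-0.036,0.013,0,0,0,-4.4,1,-0.036,0.013,0,0,0,-4.4,1,-0.036,0.013,0,0,0,-4.4,1,-0.036,0.013,0,0,0,-4.4,1,-0.036,0.012,0,0,0.2,-4.2,1]
}}

```text
time_s: 17.0
tool_pos: [411.0, 203.9, 437.2]
ee_rot: [-0.052, 0.999, -0.004, -0.007]
ft_force: [0.4, 1.2, -2.8]
finger_gap: 30.0
```

{"method": "move_arm", "body": {
  "commands": [0,0,0,0,0,0,1]
}}

```text
time_s: 17.1
tool_pos: [407.6, 203.6, 436.5]
ee_rot: [-0.052, 0.999, -0.004, -0.008]
ft_force: [0.6, 0.2, -3.2]
finger_gap: 29.7
```

```bash
python3 - <<'E'
from h import *
plan(413.5,207.4,310.6,96.6)
c=load("w5.pkl");P=cloud(c);m=(np.hypot(P[...,0]-413,P[...,1]-207)<60)&(P[...,2]>84)&(P[...,2]<95)
print(cv2.minAreaRect(P[m][:,:2].astype(np.float32)))
E
```

```text
d mm [   5.9    3.8 -125.9] rot deg [ 0.51 -0.89  0.61] jaw now 96.0 j6 -2.36 f [ 0.6  0.2 -3.2] gap 29.7 t 17.1
((413.3688049316406, 206.3689422607422), (68.37995147705078, 68.27539825439453), 6.721229076385498)
```

{"method": "move_arm", "body": {
  "commands": [0.0055,0.0035,-0.012,0.5,-0.9,0.6,1,0,0,0,0,0,0,1]
}}

```text
time_s: 17.3
tool_pos: [411.5, 206.6, 423.3]
ee_rot: [-0.06, 0.998, -0.0, -0.0]
ft_force: [-0.7, -1.1, -4.2]
finger_gap: 29.4
```

```bash
python3 - <<'E'
from h import *
plan(413.8,207.2,310.6,96.6)
E
```

```text
d mm [   2.3    0.6 -112.7] rot deg [ 0.04 -0.04 -0.28] jaw now 96.9 j6 -2.35 f [-0.7 -1.1 -4.2] gap 29.4 t 17.3
```

{"method": "move_arm", "body": {
  "commands": [0.0015,0.0004,-0.012,0,0,0,1,0,0,-0.008,0,0,0,1,0,0,0,0,0,0,1]
}}

```text
time_s: 17.6
tool_pos: [413.4, 205.9, 400.9]
ee_rot: [-0.06, 0.998, -0.002, -0.002]
ft_force: [0.1, 0.0, -3.9]
finger_gap: 29.7
```

```bash
python3 - <<'E'
from h import *
plan(413.8,207.2,310.6,96.6)
E
```

```text
d mm [  0.4   1.3 -90.3] rot deg [ 0.19 -0.18 -0.25] jaw now 96.9 j6 -2.34 f [ 0.1  0.  -3.9] gap 29.7 t 17.6
```

{"method": "move_arm", "body": {
  "commands": [0.0003,0.001,-0.02,0.2,-0.2,0,1,0,0,-0.02,0,0,0,1,0,0,-0.02,0,0,0,1]
}}

```text
time_s: 17.9
tool_pos: [415.3, 207.0, 341.4]
ee_rot: [-0.059, 0.998, 0.001, 0.002]
ft_force: [0.4, 0.5, -2.9]
finger_gap: 29.4
```

```bash
python3 - <<'E'
from h import *
plan(413.8,207.2,310.6,96.6)
E
```

```text
d mm [ -1.5   0.2 -30.8] rot deg [-0.15  0.23 -0.2 ] jaw now 96.8 j6 -2.34 f [ 0.4  0.5 -2.9] gap 29.4 t 17.9
```

{"method": "move_arm", "body": {
  "commands": [-0.0012,0,-0.013,-0.1,0.2,0,1,0,0,-0.01,0,0,0,1,0,0,-0.004,0,0,0,1,0,0,-0.002,0,0,0,1]
}}

```text
time_s: 18.3
tool_pos: [414.7, 206.2, 310.6]
ee_rot: [-0.059, 0.998, -0.002, -0.001]
ft_force: [-18.3, -2.8, 41.4]
finger_gap: 30.1
```

```bash
python3 - <<'E'
from h import *
plan(413.8,207.2,310.6,96.6)
E
```

```text
d mm [-0.9  1.   0. ] rot deg [ 0.2  -0.13 -0.15] jaw now 96.7 j6 -2.34 f [-18.3  -2.8  41.4] gap 30.1 t 18.3
```

{"method": "move_arm", "body": {
  "commands": [0,0,0.001,0,0,0,1,0,0,0.0005,0,0,0,0.6,0,0,0,0,0,0,0,0,0,0,0,0,0,0,0,0,0,0,0,0,0],
  "squeeze": 20
}}

```text
time_s: 18.8
tool_pos: [416.4, 207.4, 315.4]
ee_rot: [-0.059, 0.998, 0.0, 0.002]
ft_force: [0.0, -0.5, 0.0]
finger_gap: 53.6
```

{"method": "move_arm", "body": {
  "commands": [0,0,0,0,0,0,0,0,0,0,0,0,0,0]
}}

```text
time_s: 19.0
tool_pos: [416.5, 207.5, 315.5]
ee_rot: [-0.059, 0.998, 0.0, 0.002]
ft_force: [0.4, -0.6, 0.3]
finger_gap: 69.7
```

```bash
python3 - <<'E'
from h import *
plan(412.8,206.7,310.6,96.6)
E
```

```text
d mm [-3.7 -0.8 -4.9] rot deg [-0.04  0.2  -0.21] jaw now 96.8 j6 -2.34 f [ 0.4 -0.6  0.3] gap 69.7 t 19.0
```

{"method": "move_arm", "body": {
  "commands": [0,0,0.03,0,0,0,0,0,0,0.03,0,0,0,0,0,0,0.04,0,0,0,0,0,0,0.04,0,0,0,0,0,0,0.01,0,0,0,0]
}}

```text
time_s: 19.5
tool_pos: [415.3, 206.1, 468.4]
ee_rot: [-0.059, 0.998, -0.002, -0.001]
ft_force: [0.5, 0.3, -0.7]
finger_gap: 87.7
```

{"method": "move_arm", "body": {
  "commands": [0.025,0.03,0,0,0,0,0,0.025,0.03,0,0,0,0,0,0.025,0.03,0,0,0,0,0,0.025,0.03,0,0,0,0,0,0.025,0.03,0,0,0,0,0]
}}

```text
time_s: 20.0
tool_pos: [541.8, 357.4, 472.8]
ee_rot: [-0.059, 0.998, 0.001, 0.002]
ft_force: [0.6, 0.6, 1.0]
finger_gap: 87.3
```

```bash
cat >> h.py <<'E'
def blank(c,x,y,r=60,zmin=8,zmax=30):
    P=cloud(c); m=(np.hypot(P[...,0]-x,P[...,1]-y)<r)&(P[...,2]>zmin)&(P[...,2]<zmax)
    n,l,st,ce=cv2.connectedComponentsWithStats(m.astype(np.uint8))
    for i in range(1,n):
        if st[i,4]<60: continue
        q=P[l==i]; rc=cv2.minAreaRect(q[:,:2].astype(np.float32)); C=cv2.boxPoints(rc)
        e=max([C[1]-C[0],C[2]-C[1]],key=np.linalg.norm); a=np.degrees(np.arctan2(e[1],e[0]))%180
        print("n",len(q),"ctr",np.round(rc[0],1),"size",np.round(rc[1],1),"long axis",a.round(1),"ztop",np.percentile(q[:,2],90).round(1),"median",np.median(q,0).round(1))
E
python3 - <<'E'
from h import *
plan(561,391,400,96.6)
c=cam("wrist");dump(c,"w6.pkl");save(c,"w6.png",None,1.25)
blank(c,561,391)
t=cam("top");blank(t,400,-278);blank(t,431,-370)
s=cam("side");dump(s,"s6.pkl");blank(s,400,-278);blank(s,431,-370)
P=cloud(c);m=(np.hypot(P[...,0]-413,P[...,1]-207)<40)&(P[...,2]>183)&(P[...,2]<200);print(m.sum(),m.any() and cv2.minAreaRect(P[m][:,:2].astype(np.float32)))
E
```

```text
d mm [ 19.2  33.6 -72.8] rot deg [-0.18  0.27 -0.14] jaw now 96.7 j6 -2.34 f [0.6 0.6 1. ] gap 87.3 t 20.0
n 657 ctr [564.2 396.4] size [69.8 24.2] long axis 72.7 ztop 19.1 median [562.7 391.6  17.4]
n 202 ctr [ 401.9 -281.7] size [68.7 23.5] long axis 13.5 ztop 20.3 median [ 397.  -280.6   17. ]
n 209 ctr [ 431.3 -377.1] size [69.7 24.8] long axis 22.1 ztop 20.5 median [ 426.9 -376.4   17.1]
n 107 ctr [ 405.  -276.2] size [67.9 26.9] long axis 20.2 ztop 17.7 median [ 401.3 -274.3   14.8]
n 96 ctr [ 435.5 -373. ] size [68.8 27.5] long axis 20.0 ztop 18.2 median [ 430.5 -370.1   14.7]
1742 ((413.7764587402344, 205.8953399658203), (30.48958396911621, 29.780132293701172), 6.349491596221924)
```

View pics/w6.png

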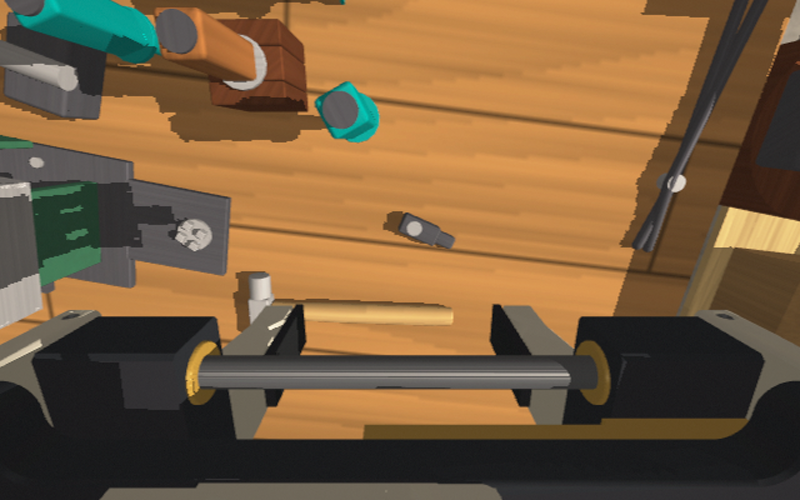

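```bash
python3 - <<'E'
from h import *
for f in ["top0.pkl","w6.pkl","w5.pkl","w2.pkl"]:
    P=cloud(load(f))
    def rect(m,n):
        if m.sum()<30: return
        q=P[m]; r=cv2.minAreaRect(q[:,:2].astype(np.float32)); print(f,n,m.sum(),np.round(r[0],1),np.round(r[1],1),round(r[2],1),np.median(q,0).round(1))
    nb=(np.hypot(P[...,0]-600,P[...,1]+40)<150)
    rect(nb&(P[...,2]>163)&(P[...,2]<180),"rim")
    rect(nb&(P[...,2]>111)&(P[...,2]<120)&(np.hypot(P[...,0]-605,P[...,1]+40)<70),"floor")
    rect((P[...,2]>190)&(P[...,2]<215)&(np.hypot(P[...,0]-470,P[...,1]+20)<90),"bar")
    rect((P[...,2]>42)&(P[...,2]<56)&(np.hypot(P[...,0]-590,P[...,1]+210)<160),"tray")
    rect((P[...,2]>8)&(P[...,2]<17)&(np.hypot(P[...,0]-600,P[...,1]-90)<70),"flange")
E
```

```text
top0.pkl rim 347 [575.  -43.6] [124.4 168.8] 85.7 [584.8 -32.8 169.5]
top0.pkl floor 1634 [601.6 -48.4] [122.1 108.3] 85.9 [602.2 -44.9 115.2]
top0.pkl bar 212 [462.7 -28.1] [22.3 81.5] 77.5 [464.4 -28.  205.6]
top0.pkl tray 399 [ 584.4 -216.1] [190.3 190.8] 85.1 [ 559.3 -264.8   49.4]
top0.pkl flange 1148 [594.6  89.5] [125.  100.3] 86.1 [592.2  84.6  12.2]
w6.pkl floor 458 [608.9  16.1] [ 3.7 83.7] 85.4 [607.8  16.3 115.6]
w6.pkl flange 4770 [595.3  86.8] [132.5 100.4] 85.7 [591.4  82.8  12.1]
w5.pkl rim 3132 [595.3 -45. ] [126.2 128.5] 85.6 [617.7 -15.4 169.4]
w5.pkl floor 12073 [598.1 -46. ] [126.9 116. ] 85.6 [596.3 -53.1 114.9]
w5.pkl tray 208 [ 592.8 -168.8] [ 23.1 227.6] 51.2 [ 674.3 -224.2   48.4]
w5.pkl flange 5817 [595.5  86.5] [132.  100.2] 85.6 [592.3  81.1  11.9]
w2.pkl rim 3033 [596.8 -24.6] [ 86.1 129.2] 85.3 [624.5  10.2 169.2]
w2.pkl floor 12782 [601.3 -46. ] [126.9 110.1] 85.8 [605.3 -51.5 114.9]
w2.pkl flange 6345 [595.5  86.5] [132.1 100.1] 85.6 [592.5  79.7  11.9]
```

{"method": "move_arm", "body": {
  "commands": [0.004,0.007,-0.02,0,0,8.25,0,0.004,0.007,-0.02,0,0,8.25,0,0.004,0.007,-0.02,0,0,8.25,0,0.004,0.007,-0.02,0,0,8.25,0,0.004,0.007,-0.02,0,0,8.25,0]
}}

```text
time_s: 20.65
tool_pos: [561.0, 391.3, 370.5]
ee_rot: [-0.418, 0.909, 0.003, 0.003]
ft_force: [-0.2, -0.0, -0.1]
finger_gap: 87.6
```

{"method": "move_arm", "body": {
  "commands": [0,0,-0.02,0,0,8.25,0,0,0,-0.02,0,0,8.25,0,0,0,-0.02,0,0,8.25,0,0,0,0,0,0,0,0]
}}

```text
time_s: 21.05
tool_pos: [558.6, 388.7, 305.3]
ee_rot: [-0.611, 0.792, 0.003, -0.001]
ft_force: [-0.1, -0.4, 0.4]
finger_gap: 87.8
```

```bash
python3 - <<'E'
from h import *
c=cam("wrist");blank(c,562,394)
plan(564.2,396.4,183,162.7)
E
```

```text
n 1551 ctr [564.4 396.6] size [69.5 23.9] long axis 72.5 ztop 18.9 median [563.2 389.9  17.4]
d mm [   5.1    7.3 -124.2] rot deg [-0.31 -0.15 -2.32] jaw now 165.0 j6 -1.15 f [0.8 0.1 0.1] gap 87.2 t 21.1
```

{"method": "move_arm", "body": {
  "commands": [0.0025,0.0025,-0.04,-0.3,-0.15,-2.3,0,0.0017,0.002,-0.04,0,0,0,0,0,0,-0.02,0,0,0,0,0,0,0,0,0,0,0]
}}

```text
time_s: 21.5
tool_pos: [564.6, 394.4, 213.3]
ee_rot: [-0.585, 0.811, 0.001, 0.006]
ft_force: [0.3, -0.6, -0.3]
finger_gap: 87.3
```

```bash
python3 - <<'E'
from h import *
plan(563.3,393.6,183,162.7)
E
```

```text
d mm [ -1.3  -0.8 -30.3] rot deg [-0.47  0.54  1.11] jaw now 161.6 j6 -1.22 f [ 0.3 -0.6 -0.3] gap 87.3 t 21.5
```

{"method": "move_arm", "body": {
  "commands": [-0.001,-0.0006,-0.017,-0.4,0.5,1.1,0.4,0,0,-0.01,0,0,0,0.6,0,0,-0.002,0,0,0,0.8,0,0,0,0,0,0,1,0,0,0,0,0,0,1],
  "squeeze": 40
}}

```text
time_s: 22.0
tool_pos: [565.4, 395.4, 190.3]
ee_rot: [-0.591, 0.807, 0.001, 0.005]
ft_force: [0.5, -0.2, 0.6]
finger_gap: 53.1
```

{"method": "move_arm", "body": {
  "commands": [0,0,0,0,0,0,1,0,0,0,0,0,0,1,0,0,0,0,0,0,1,0,0,0,0,0,0,1]
}}

```text
time_s: 22.4
tool_pos: [565.7, 395.8, 192.4]
ee_rot: [-0.59, 0.807, 0.001, 0.006]
ft_force: [-0.3, -0.1, -0.7]
finger_gap: 22.7
```

```bash
python3 - <<'E'
from h import *
plan(563.3,393.6,183,162.7)
E
```

```text
d mm [-2.4 -2.2 -9.4] rot deg [-0.53  0.52  0.32] jaw now 162.4 j6 -1.2 f [-0.3 -0.1 -0.7] gap 22.7 t 22.4
```

{"method": "move_arm", "body": {
  "commands": [0,0,-0.001,0,0,0,0.55,0,0,-0.001,0,0,0,0.55,-0.002,-0.0015,-0.007,-0.5,0.5,0,0.55,0,0,-0.002,0,0,0,1,0,0,-0.001,0,0,0,1]
}}

```text
time_s: 22.9
tool_pos: [563.5, 394.1, 179.4]
ee_rot: [-0.59, 0.807, -0.0, -0.0]
ft_force: [0.8, -0.1, 1.5]
finger_gap: 28.5
```

```bash
python3 - <<'E'
from h import *
plan(563.3,393.6,183,162.7)
E
```

```text
d mm [-0.2 -0.5  3.6] rot deg [ 0.01 -0.02  0.32] jaw now 162.4 j6 -1.2 f [ 0.8 -0.1  1.5] gap 28.5 t 22.9
```

{"method": "move_arm", "body": {
  "commands": [0,0,-0.001,0,0,0,1,0,0,0,0,0,0,1,0,0,0,0,0,0,1]
}}

```text
time_s: 23.2
tool_pos: [563.6, 394.2, 178.6]
ee_rot: [-0.591, 0.807, -0.0, -0.0]
ft_force: [-0.1, 0.3, 0.8]
finger_gap: 23.7
```

{"method": "move_arm", "body": {
  "commands": [0,0,0.03,0,0,0,1,0,0,0.05,0,0,0,1,0,0,0.05,0,0,0,1,0,0,0.05,0,0,0,1,0,0,0.05,0,0,0,1]
}}

```text
time_s: 23.7
tool_pos: [560.2, 390.9, 403.1]
ee_rot: [-0.59, 0.808, -0.002, -0.011]
ft_force: [1.4, 2.0, -0.9]
finger_gap: 23.4
```

{"method": "move_arm", "body": {
  "commands": [0.003,-0.045,0.005,0,0,-7.7,1,0.003,-0.045,0.002,0,0,-7.7,1,0.003,-0.045,0.002,0,0,-7.7,1,0.003,-0.045,0.002,0,0,-7.7,1,0.003,-0.045,0.002,0,0,-7.7,1]
}}

```text
time_s: 24.2
tool_pos: [574.6, 164.9, 425.5]
ee_rot: [-0.283, 0.959, 0.002, -0.003]
ft_force: [1.1, 0.0, -0.5]
finger_gap: 23.7
```

{"method": "move_arm", "body": {
  "commands": [0.003,-0.045,0.002,0,0,-7.7,1,0.003,-0.045,0.002,0,0,-7.7,1,0.003,-0.04,0.002,0,0,-7.7,1,0.003,-0.04,0.002,0,0,-7.7,1,0.003,-0.025,0.002,0,0,-7.7,1]
}}

```text
time_s: 24.7
tool_pos: [587.3, -40.3, 435.5]
ee_rot: [0.064, 0.998, 0.003, -0.002]
ft_force: [0.4, -0.8, -1.7]
finger_gap: 23.6
```

```bash
python3 - <<'E'
from h import *
plan(597,-24.5,305,85.6)
c=cam("wrist");P=cloud(c);save(c,"w7.png",None,1.25)
m=(np.hypot(P[...,0]-597,P[...,1]+46)<130)&(P[...,2]>161)&(P[...,2]<180)
r=cv2.minAreaRect(P[m][:,:2].astype(np.float32));print(r,m.sum())
E
```

```text
d mm [   9.7   15.8 -130.5] rot deg [-0.4  -0.21  2.9 ] jaw now 82.7 j6 -1.96 f [ 0.4 -0.8 -1.7] gap 23.6 t 24.7
((552.4284057617188, -18.91766357421875), (157.68923950195312, 79.9524154663086), 47.222007751464844) 1863
```

View pics/w7.png

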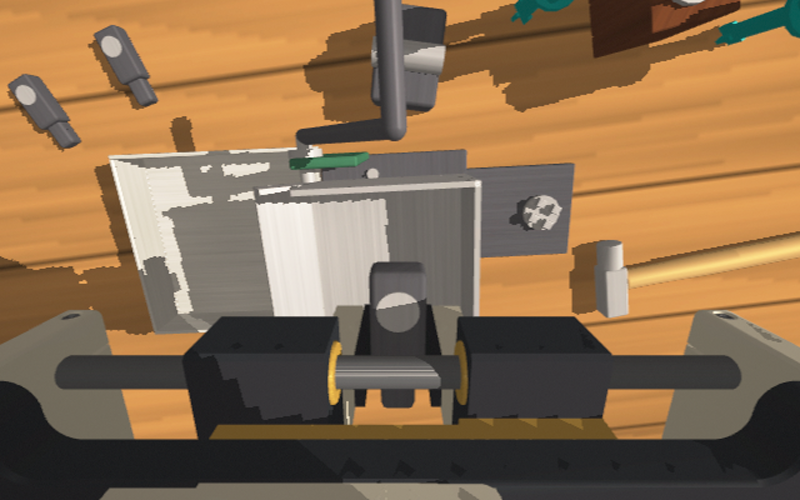

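{"method": "move_arm", "body": {
  "commands": [0.005,0.008,-0.03,-0.4,-0.2,2.9,1,0.004,0.007,-0.03,0,0,0,1,0,0,-0.03,0,0,0,1,0,0,0,0,0,0,1]
}}

```text
time_s: 25.15
tool_pos: [596.0, -30.5, 344.0]
ee_rot: [0.046, 0.999, 0.0, 0.001]
ft_force: [-1.0, -0.0, -1.0]
finger_gap: 23.7
```

```bash
python3 - <<'E'
from h import *
plan(597,-24.5,305,85.6)
c=cam("wrist");P=cloud(c)
blank(c,400,-278);blank(c,431,-375)
m=(P[...,2]>163)&(P[...,2]<178)&(np.hypot(P[...,0]-545,P[...,1]+46)<80);q=P[m];print(m.sum(),np.percentile(q,[2,50,98],axis=0).round(1))
E
```

```text
d mm [  1.   6. -39.] rot deg [-0.01  0.16  0.86] jaw now 84.7 j6 -1.94 f [-1. -0. -1.] gap 23.7 t 25.15
n 1458 ctr [ 415.3 -278.8] size [45.3 25.9] long axis 9.1 ztop 18.3 median [ 412.4 -275.4   15.1]
4389 [[492.7 -97.6 163.7]
 [535.  -26.2 169.7]
 [589.7  20.4 177.2]]
```

{"method": "move_arm", "body": {
  "commands": [0.001,0.005,-0.02,0,0.1,0.8,1,0,0.001,-0.016,0,0,0,1,0,0,-0.002,0,0,0,1]
}}

```text
time_s: 25.5
tool_pos: [600.0, -23.9, 313.8]
ee_rot: [0.038, 0.999, 0.0, 0.006]
ft_force: [-0.6, 0.6, -1.0]
finger_gap: 23.7
```

```bash
python3 - <<'E'
from h import *
plan(597,-24.5,305,85.6)
E
```

```text
d mm [-3.  -0.6 -8.8] rot deg [-0.02  0.69 -0.1 ] jaw now 85.7 j6 -1.93 f [-0.6  0.6 -1. ] gap 23.7 t 25.5
```

Lower a bit and release (partial opening), then lift straight out.

{"method": "move_arm", "body": {
  "commands": [-0.002,0,-0.007,0,0.6,0,1,0,0,-0.002,0,0,0,1,0,0,0,0,0,0,0.58,0,0,0,0,0,0,0.58,0,0,0,0,0,0,0.58]
}}

```text
time_s: 26.0
tool_pos: [599.7, -23.7, 310.2]
ee_rot: [0.037, 0.999, 0.001, 0.004]
ft_force: [-0.0, -0.9, -0.2]
finger_gap: 35.5
```

{"method": "move_arm", "body": {
  "commands": [0,0,0.025,0,0,0,0.5,0,0,0.035,0,0,0,0.4,0,0,0.04,0,0,0,0,-0.01,0,0.03,0,0,0,0,-0.03,-0.02,0,0,0,0,0]
}}

```text
time_s: 26.5
tool_pos: [560.5, -43.3, 444.9]
ee_rot: [0.036, 0.999, -0.0, 0.004]
ft_force: [-0.8, 0.3, 0.7]
finger_gap: 70.3
```

```bash
python3 - <<'E'
from h import *
plan(402,-282,430,104)
t=cam("top");s=cam("side");dump(t,"t8.pkl");dump(s,"s8.pkl")
blank(t,402,-282);blank(t,431,-377);blank(s,402,-282);blank(s,431,-377)
P=cloud(t);m=(np.hypot(P[...,0]-597,P[...,1]+46)<55)&(P[...,2]>122)&(P[...,2]<145);print(m.sum(),m.any() and np.median(P[m],0))
P=cloud(s);m=(np.hypot(P[...,0]-597,P[...,1]+46)<50)&(P[...,2]>122)&(P[...,2]<145);print(m.sum(),m.any() and np.median(P[m],0))
E
```

```text
d mm [-158.5 -238.7  -14.9] rot deg [-0.02  0.44 18.17] jaw now 85.8 j6 -1.92 f [-0.8  0.3  0.7] gap 70.3 t 26.5
n 203 ctr [ 401.7 -281.8] size [68.2 24.4] long axis 13.6 ztop 20.3 median [ 397.1 -280.5   17.1]
n 209 ctr [ 431.6 -377.4] size [69.  24.8] long axis 19.6 ztop 20.7 median [ 428.2 -376.7   17.1]
n 108 ctr [ 405.9 -277.8] size [68.2 29.2] long axis 12.4 ztop 17.8 median [ 401.  -273.4   14.9]
n 94 ctr [ 435.6 -372.1] size [68.8 30.1] long axis 23.6 ztop 18.1 median [ 430.1 -370.7   14.5]
113 [582.89079837 -23.62496142 132.62019901]
0 False
```

{"method": "move_arm", "body": {
  "commands": [-0.025,-0.04,0,0,0.2,3.6,0.35,-0.025,-0.04,0,0,0.2,3.6,0.35,-0.025,-0.04,0,0,0,3.6,0.35,-0.025,-0.04,0,0,0,3.6,0.35,-0.025,-0.04,0,0,0,3.6,0.35]
}}

```text
time_s: 27.1
tool_pos: [428.4, -247.5, 444.0]
ee_rot: [-0.128, 0.992, -0.0, -0.0]
ft_force: [1.7, -0.9, -0.3]
finger_gap: 57.7
```

{"method": "move_arm", "body": {
  "commands": [-0.02,-0.025,-0.02,0,0,0,0.35,-0.01,-0.01,-0.03,0,0,0,0.35,0,0,-0.04,0,0,0,0.35,0,0,0,0,0,0,0.35]
}}

```text
time_s: 27.5
tool_pos: [393.1, -288.1, 354.1]
ee_rot: [-0.126, 0.992, -0.002, 0.002]
ft_force: [-1.0, -1.0, 0.9]
finger_gap: 57.1
```

```bash
python3 - <<'E'
from h import *
c=cam("wrist");blank(c,402,-281);blank(c,431,-377)
plan(402,-281,183,103.6)
E
```

```text
n 1148 ctr [ 401.8 -281.2] size [68.8 23.1] long axis 14.3 ztop 19.0 median [ 395.6 -282.3   17.5]
n 1214 ctr [ 431.9 -377.5] size [69.7 24.5] long axis 18.1 ztop 19.0 median [ 425.3 -377.3   17.4]
d mm [   7.6    7.5 -174.2] rot deg [ 0.28  0.48 -0.96] jaw now 104.6 j6 -1.09 f [0.4 0.2 1.6] gap 57.0 t 27.55
```

{"method": "move_arm", "body": {
  "commands": [0.003,0.004,-0.045,0.3,0.5,-0.3,0.35,0.002,0.0025,-0.045,0,0,0,0.35,0,0,-0.04,0,0,0,0.35,0,0,-0.01,0,0,0,0.35]
}}

```text
time_s: 27.95
tool_pos: [406.7, -282.8, 224.8]
ee_rot: [-0.127, 0.992, -0.005, 0.008]
ft_force: [-0.4, 0.6, 0.6]
finger_gap: 57.0
```

```bash
python3 - <<'E'
from h import *
plan(399,-282,181,104.3)
E
```

```text
d mm [ -7.7   0.8 -43.8] rot deg [ 0.42  0.97 -0.25] jaw now 104.5 j6 -1.11 f [-0.4  0.6  0.6] gap 57.0 t 27.95
```

{"method": "move_arm", "body": {
  "commands": [-0.006,0.0008,-0.015,0.4,0.9,-0.2,0.35,-0.001,0,-0.013,0,0,0,0.35,0,0,-0.002,0,0,0,0.35]
}}

```text
time_s: 28.25
tool_pos: [403.2, -282.2, 197.6]
ee_rot: [-0.126, 0.992, -0.001, 0.002]
ft_force: [0.1, 0.6, -0.2]
finger_gap: 57.0
```

```bash
python3 - <<'E'
from h import *
plan(399,-282,181,104.3)
E
```

```text
d mm [ -4.2   0.2 -16.6] rot deg [ 0.1   0.22 -0.23] jaw now 104.5 j6 -1.11 f [ 0.1  0.6 -0.2] gap 57.0 t 28.25
```

{"method": "move_arm", "body": {
  "commands": [-0.003,0,-0.012,0.1,0.2,-0.2,0.35,-0.001,0,-0.004,0,0,0,0.6,0,0,-0.001,0,0,0,1,0,0,-0.001,0,0,0,1,0,0,-0.001,0,0,0,1]
}}

```text
time_s: 28.75
tool_pos: [401.0, -282.7, 181.1]
ee_rot: [-0.125, 0.992, -0.001, 0.003]
ft_force: [0.2, 0.1, 0.2]
finger_gap: 30.6
```

{"method": "move_arm", "body": {
  "commands": [0,0,-0.001,0,0,0,1,0,0,0,0,0,0,1]
}}

```text
time_s: 28.95
tool_pos: [401.0, -282.6, 180.6]
ee_rot: [-0.125, 0.992, -0.001, 0.003]
ft_force: [-0.9, -0.2, -1.2]
finger_gap: 23.8
```

```bash
python3 - <<'E'
from h import *
plan(399,-282,181,104.3)
E
```

```text
d mm [-2.   0.6  0.4] rot deg [ 0.09  0.33 -0.06] jaw now 104.4 j6 -1.11 f [-0.9 -0.2 -1.2] gap 23.8 t 28.95
```

{"method": "move_arm", "body": {
  "commands": [0,0,0.03,0,0,0,1,0,0,0.05,0,0,0,1,0,0,0.05,0,0,0,1,0,0,0.05,0,0,0,1,0.01,0.01,0.05,0,0,0,1]
}}

```text
time_s: 29.45
tool_pos: [405.1, -272.2, 406.7]
ee_rot: [-0.124, 0.992, 0.003, -0.005]
ft_force: [2.0, 0.2, -2.2]
finger_gap: 23.7
```

{"method": "move_arm", "body": {
  "commands": [0.033,0.036,0.01,0,0,-3.8,1,0.033,0.036,0,0,0,-3.8,1,0.033,0.036,0,0,0,-3.8,1,0.033,0.036,0,0,0,-3.8,1,0.033,0.036,0,0,0,-3.6,1]
}}

```text
time_s: 29.95
tool_pos: [571.3, -89.0, 427.9]
ee_rot: [0.049, 0.999, 0.001, 0.004]
ft_force: [1.1, -0.1, -1.5]
finger_gap: 23.3
```

{"method": "move_arm", "body": {
  "commands": [0.01,0.02,0,0,0,0,1,0,0,0,0,0,0,1]
}}

```text
time_s: 30.15
tool_pos: [584.8, -63.6, 425.9]
ee_rot: [0.049, 0.999, 0.001, 0.003]
ft_force: [-0.6, -0.3, -1.9]
finger_gap: 23.9
```

```bash
python3 - <<'E'
from h import *
plan(594.7,-54.5,320,85.6)
E
```

```text
d mm [   9.9    9.1 -105.9] rot deg [-0.15  0.32  1.17] jaw now 84.4 j6 -1.89 f [-0.6 -0.3 -1.9] gap 23.9 t 30.15
```

{"method": "move_arm", "body": {
  "commands": [0.006,0.005,-0.03,-0.1,0.3,1.1,1,0.003,0.003,-0.03,0,0,0,1,0,0,-0.02,0,0,0,1]
}}

```text
time_s: 30.45
tool_pos: [594.4, -54.9, 346.2]
ee_rot: [0.038, 0.999, 0.001, 0.003]
ft_force: [-0.9, 0.2, -2.3]
finger_gap: 23.5
```

```bash
python3 - <<'E'
from h import *
plan(594.7,-54.5,320,85.6)
E
```

```text
d mm [  0.3   0.4 -26.2] rot deg [-0.09  0.31 -0.1 ] jaw now 85.7 j6 -1.88 f [-0.9  0.2 -2.3] gap 23.5 t 30.45
```

{"method": "move_arm", "body": {
  "commands": [0,0,-0.015,0,0.2,0,1,0,0,-0.008,0,0,0,1,0,0,-0.001,0,0,0,1,0,0,0,0,0,0,0.55,0,0,0,0,0,0,0.5]
}}

```text
time_s: 30.95
tool_pos: [592.4, -56.7, 318.8]
ee_rot: [0.038, 0.999, 0.0, -0.002]
ft_force: [0.6, -0.5, 0.7]
finger_gap: 34.6
```

{"method": "move_arm", "body": {
  "commands": [0,0,0,0,0,0,0.5,0,0,0.025,0,0,0,0.5,0,0,0.035,0,0,0,0.4,0,0,0.04,0,0,0,0,-0.02,0,0.03,0,0,0,0]
}}

```text
time_s: 31.45
tool_pos: [572.5, -57.1, 452.3]
ee_rot: [0.038, 0.999, -0.0, -0.003]
ft_force: [-0.3, 0.2, 0.7]
finger_gap: 62.1
```

```bash
python3 - <<'E'
from h import *
plan(431.9,-377.5,430,108.1)
c=cam("wrist");dump(c,"w9.pkl");save(c,"w9.png",None,1.25)
E
```

```text
d mm [-140.6 -320.4  -22.3] rot deg [ 0.08 -0.32 22.49] jaw now 85.6 j6 -1.89 f [-0.3  0.2  0.7] gap 62.1 t 31.45
```

View pics/w9.png

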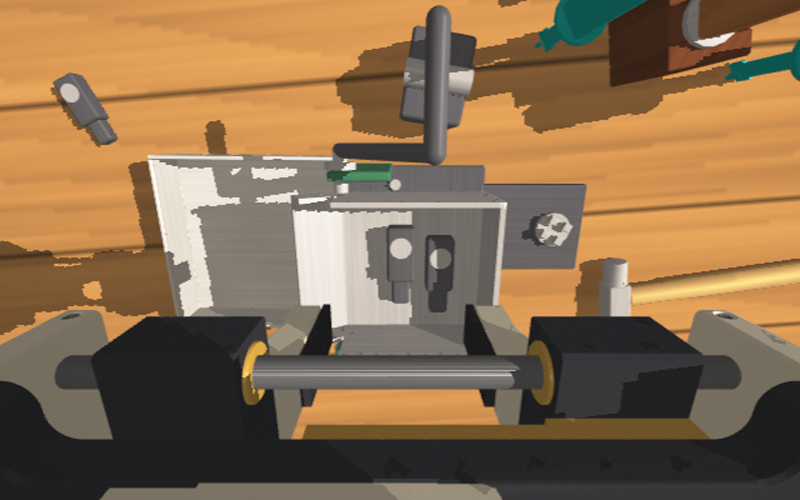

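{"method": "move_arm", "body": {
  "commands": [-0.02,-0.045,0,0,0,3.2,0.35,-0.02,-0.045,0,0,0,3.2,0.35,-0.02,-0.045,0,0,0,3.2,0.35,-0.02,-0.045,0,0,0,3.2,0.35,-0.02,-0.045,0,0,0,3.2,0.35]
}}

```text
time_s: 32.0
tool_pos: [467.9, -282.0, 466.5]
ee_rot: [-0.111, 0.994, 0.0, 0.009]
ft_force: [0.7, -0.2, -0.8]
finger_gap: 57.1
```

{"method": "move_arm", "body": {
  "commands": [-0.02,-0.04,-0.02,0,0,3.2,0.35,-0.015,-0.035,-0.03,0,0,3.2,0.35,0,0,-0.04,0,0,0,0.35,0,0,-0.02,0,0,0,0.35,0,0,0,0,0,0,0.35]
}}

```text
time_s: 32.5
tool_pos: [426.7, -365.6, 359.3]
ee_rot: [-0.167, 0.986, -0.003, 0.014]
ft_force: [0.7, -0.2, 0.3]
finger_gap: 56.7
```

```bash
python3 - <<'E'
from h import *
c=cam("wrist");blank(c,431,-377)
plan(429,-378.4,181,108.1)
E
```

```text
n 1174 ctr [ 431.8 -378.1] size [68.9 23.4] long axis 19.3 ztop 19.1 median [ 425.7 -379.    17.6]
d mm [   1.8  -12.8 -179.8] rot deg [ 0.15  1.76 -1.11] jaw now 109.2 j6 -0.87 f [-0.1 -0.1  0.2] gap 57.0 t 32.55
```

{"method": "move_arm", "body": {
  "commands": [0.001,-0.007,-0.04,0,1,0,0.35,0.001,-0.006,-0.04,0,0.7,0,0.35,0,0,-0.03,0,0,0,0.35,0,0,-0.01,0,0,0,0.35]
}}

```text
time_s: 32.95
tool_pos: [433.9, -379.8, 248.5]
ee_rot: [-0.169, 0.986, -0.007, 0.007]
ft_force: [-0.5, 0.5, 0.4]
finger_gap: 57.0
```

```bash
python3 - <<'E'
from h import *
plan(429,-379,181,108.8)
E
```

```text
d mm [ -4.9   0.8 -67.5] rot deg [ 0.69  0.97 -0.67] jaw now 109.5 j6 -0.86 f [-0.5  0.5  0.4] gap 57.0 t 32.95
```

{"method": "move_arm", "body": {
  "commands": [-0.004,0.0006,-0.03,0.6,0.9,-0.6,0.35,-0.001,0,-0.02,0,0,0,0.35,0,0,-0.005,0,0,0,0.35]
}}

```text
time_s: 33.25
tool_pos: [433.0, -379.7, 197.8]
ee_rot: [-0.166, 0.986, -0.004, 0.004]
ft_force: [0.0, -0.9, 0.9]
finger_gap: 57.1
```

```bash
python3 - <<'E'
from h import *
plan(429,-379,181,108.8)
E
```

```text
d mm [ -4.    0.7 -16.8] rot deg [ 0.34  0.48 -0.26] jaw now 109.1 j6 -0.86 f [ 0.  -0.9  0.9] gap 57.1 t 33.25
```

{"method": "move_arm", "body": {
  "commands": [-0.003,0.0005,-0.012,0.3,0.4,-0.2,0.35,-0.001,0,-0.004,0,0,0,0.6,0,0,-0.001,0,0,0,1,0,0,-0.001,0,0,0,1,0,0,-0.001,0,0,0,1]
}}

```text
time_s: 33.75
tool_pos: [431.9, -379.8, 183.1]
ee_rot: [-0.165, 0.986, -0.003, 0.004]
ft_force: [-1.3, 1.7, 0.8]
finger_gap: 30.6
```

{"method": "move_arm", "body": {
  "commands": [0,0,-0.001,0,0,0,1,0,0,0,0,0,0,1]
}}

```text
time_s: 33.95
tool_pos: [431.8, -379.7, 182.8]
ee_rot: [-0.165, 0.986, -0.003, 0.004]
ft_force: [-0.4, 1.0, -2.3]
finger_gap: 23.3
```

```bash
python3 - <<'E'
from h import *
plan(429,-379,181,108.8)
E
```

```text
d mm [-2.8  0.7 -1.8] rot deg [ 0.24  0.49 -0.18] jaw now 109.0 j6 -0.86 f [-0.4  1.  -2.3] gap 23.3 t 33.95
```

{"method": "move_arm", "body": {
  "commands": [0,0,0.03,0,0,0,1,0,0,0.05,0,0,0,1,0,0,0.05,0,0,0,1,0,0,0.05,0,0,0,1,0.005,0.01,0.05,0,0,0,1]
}}

```text
time_s: 34.45
tool_pos: [432.0, -368.6, 408.4]
ee_rot: [-0.163, 0.987, 0.003, -0.003]
ft_force: [1.5, -0.5, -2.5]
finger_gap: 23.9
```

{"method": "move_arm", "body": {
  "commands": [0.023,0.042,0.01,0,0,-3.3,1,0.023,0.042,0,0,0,-3.3,1,0.023,0.042,0,0,0,-3.3,1,0.023,0.042,0,0,0,-3.3,1,0.023,0.042,0,0,0,-3.3,1]
}}

```text
time_s: 34.95
tool_pos: [547.5, -156.0, 429.4]
ee_rot: [-0.011, 1.0, -0.001, 0.005]
ft_force: [1.5, -0.5, -1.6]
finger_gap: 23.6
```

{"method": "move_arm", "body": {
  "commands": [0.02,0.04,0,0,0,-3.3,1,0.015,0.025,0,0,0,-3.3,1,0,0,0,0,0,0,1]
}}

```text
time_s: 35.25
tool_pos: [585.2, -83.0, 428.5]
ee_rot: [0.048, 0.999, -0.001, 0.005]
ft_force: [-0.8, -0.5, -3.0]
finger_gap: 23.6
```

```bash
python3 - <<'E'
from h import *
plan(592.4,-84.4,320,85.6)
E
```

```text
d mm [   7.2   -1.4 -108.5] rot deg [0.11 0.51 1.08] jaw now 84.5 j6 -1.86 f [-0.8 -0.5 -3. ] gap 23.6 t 35.25
```

{"method": "move_arm", "body": {
  "commands": [0.004,0,-0.03,0.1,0.5,1,1,0.002,0,-0.03,0,0,0,1,0,0,-0.025,0,0,0,1]
}}

```text
time_s: 35.55
tool_pos: [592.3, -81.7, 344.9]
ee_rot: [0.037, 0.999, 0.0, 0.004]
ft_force: [0.0, -0.3, -2.0]
finger_gap: 23.8
```

```bash
python3 - <<'E'
from h import *
plan(592.4,-84.4,320,85.6)
E
```

```text
d mm [  0.1  -2.7 -24.9] rot deg [-0.03  0.45 -0.19] jaw now 85.8 j6 -1.83 f [ 0.  -0.3 -2. ] gap 23.8 t 35.55
```

{"method": "move_arm", "body": {
  "commands": [0,-0.001,-0.014,0,0.3,0,1,0,0,-0.007,0,0,0,1,0,0,-0.001,0,0,0,1,0,0,0,0,0,0,0.55,0,0,0,0,0,0,0.5]
}}

```text
time_s: 36.05
tool_pos: [591.5, -84.2, 320.6]
ee_rot: [0.037, 0.999, -0.0, -0.001]
ft_force: [-0.4, -0.1, -0.6]
finger_gap: 34.8
```

{"method": "move_arm", "body": {
  "commands": [0,0,0,0,0,0,0.5,0,0,0.025,0,0,0,0.5,0,0,0.035,0,0,0,0.4,0,0,0.04,0,0,0,0.4,-0.02,0.02,0.03,0,0,0,0.4]
}}

```text
time_s: 36.55
tool_pos: [571.7, -65.2, 454.4]
ee_rot: [0.038, 0.999, -0.001, -0.002]
ft_force: [0.5, 1.1, 0.1]
finger_gap: 52.6
```

{"method": "move_arm", "body": {
  "commands": [0,0.03,0,0,0,0,0.6,0,0.03,0,0,0,0,1,0,0.03,0,0,0,0,1,0,0.02,0,0,0,0,1,0,0,0,0,0,0,1]
}}

```text
time_s: 37.05
tool_pos: [569.6, 48.6, 468.3]
ee_rot: [0.038, 0.999, 0.002, 0.009]
ft_force: [-0.6, -0.2, -0.5]
finger_gap: 18.7
```

```bash
python3 - <<'E'
from h import *
c=cam("wrist");dump(c,"w10.pkl");save(c,"w10.png",None,1.25)
plan(462.5,60,300,85.6)
P=cloud(c);m=(P[...,2]>185)&(P[...,2]<222)&(np.hypot(P[...,0]-470,P[...,1]+25)<75)
q=P[m];print(len(q),np.percentile(q,[2,50,98],axis=0).round(1))
f=q[q[:,0]<478]; print(len(f),np.percentile(f,[2,50,98],axis=0).round(1), cv2.minAreaRect(q[:,:2].astype(np.float32)))
E
```

```text
d mm [-107.1   12.2 -168.4] rot deg [-0.22  1.08 -0.04] jaw now 85.6 j6 -2.08 f [0.6 0.3 1.8] gap 14.3 t 37.1
2322 [[424.7 -43.5 191.3]
 [461.8 -25.4 205.2]
 [501.4 -18.6 207.6]]
1601 [[424.1 -32.5 199.3]
 [449.1 -24.2 205.4]
 [476.7 -18.3 207.6]] ((463.6152038574219, -27.05860137939453), (26.963844299316406, 83.3014144897461), 74.34183502197266)
```

View pics/w10.png

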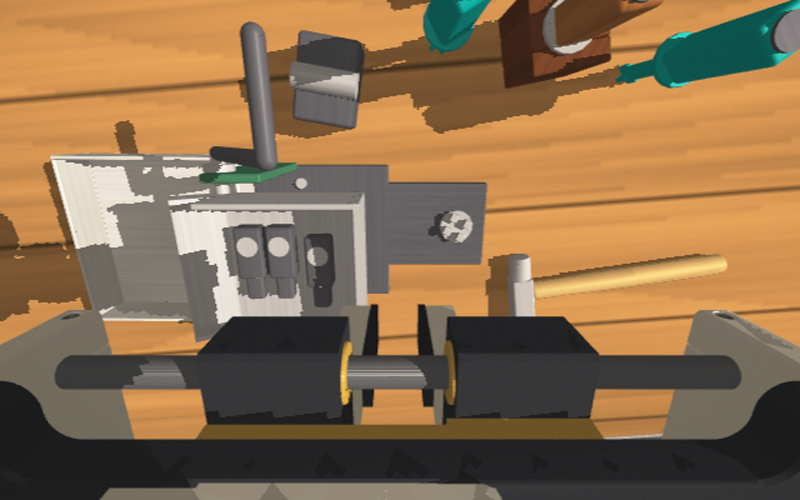

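{"method": "move_arm", "body": {
  "commands": [-0.035,-0.004,0,-0.1,0.5,0,1,-0.035,-0.004,0,-0.1,0.5,0,1,-0.035,-0.004,-0.02,0,0,0,1,-0.005,0,-0.04,0,0,0,1,0,0,-0.03,0,0,0,1]
}}

```text
time_s: 37.6
tool_pos: [457.1, 32.5, 381.8]
ee_rot: [0.039, 0.999, 0.002, 0.006]
ft_force: [-0.3, -0.7, -0.8]
finger_gap: 0.7
```

```bash
python3 - <<'E'
from h import *
plan(458.7,29.2,356,85.6)
E
```

```text
d mm [  1.6  -3.3 -25.8] rot deg [-0.25  0.74  0.02] jaw now 85.6 j6 -2.15 f [-0.3 -0.7 -0.8] gap 0.7 t 37.6
```

{"method": "move_arm", "body": {
  "commands": [0.001,-0.003,-0.02,-0.2,0.7,0,1,0,0,-0.005,0,0,0,1,-0.001,-0.01,0,0,0,0,1,-0.001,-0.01,0,0,0,0,1]
}}

```text
time_s: 38.0
tool_pos: [454.7, 6.3, 355.7]
ee_rot: [0.039, 0.999, 0.0, -0.0]
ft_force: [0.2, -0.2, -0.3]
finger_gap: 0.2
```

```bash
python3 - <<'E'
from h import *
plan(454,-135,356,85.6)
E
```

```text
d mm [  -0.7 -141.3    0.3] rot deg [-0.   -0.    0.06] jaw now 85.5 j6 -2.1 f [ 0.2 -0.2 -0.3] gap 0.2 t 38.0
```

{"method": "move_arm", "body": {
  "commands": [-0.001,-0.012,0,0,0,0,1,-0.001,-0.015,0,0,0,0,1,-0.001,-0.015,0,0,0,0,1,-0.001,-0.015,0,0,0,0,1]
}}

```text
time_s: 38.4
tool_pos: [455.5, -43.2, 370.6]
ee_rot: [0.038, 0.999, 0.016, 0.014]
ft_force: [-7.8, 14.9, 14.5]
finger_gap: 0.4
```

```bash
python3 - <<'E'
from h import *
plan(448,-143,356,85.6)
E
```

```text
d mm [ -7.5 -99.8 -14.6] rot deg [-1.8   1.72 -0.02] jaw now 85.6 j6 -1.96 f [-7.8 14.9 14.5] gap 0.4 t 38.4
```

{"method": "move_arm", "body": {
  "commands": [-0.002,-0.015,-0.005,-0.6,0.6,0,1,-0.002,-0.015,-0.005,-0.6,0.6,0,1,-0.002,-0.015,-0.005,-0.4,0.4,0,1]
}}

```text
time_s: 38.7
tool_pos: [454.4, -87.7, 366.9]
ee_rot: [0.036, 0.999, 0.007, 0.014]
ft_force: [-1.4, 7.9, 8.4]
finger_gap: 0.4
```

```bash
python3 - <<'E'
from h import *
plan(448,-143,350,85.6)
E
```

```text
d mm [ -6.4 -55.3 -16.9] rot deg [-0.76  1.66 -0.22] jaw now 85.8 j6 -1.87 f [-1.4  7.9  8.4] gap 0.4 t 38.7
```

{"method": "move_arm", "body": {
  "commands": [-0.002,-0.015,-0.008,-0.3,0.6,0,1,-0.002,-0.014,-0.008,-0.3,0.6,0,1]
}}

```text
time_s: 38.9
tool_pos: [452.8, -118.0, 356.2]
ee_rot: [0.036, 0.999, 0.003, 0.011]
ft_force: [2.3, 6.0, 2.4]
finger_gap: 0.5
```

```bash
python3 - <<'E'
from h import *
plan(448,-143,350,85.6)
E
```

```text
d mm [ -4.8 -25.   -6.2] rot deg [-0.3   1.25 -0.29] jaw now 85.9 j6 -1.81 f [2.3 6.  2.4] gap 0.5 t 38.9
```

{"method": "move_arm", "body": {
  "commands": [-0.002,-0.01,-0.006,-0.2,0.6,0,1,-0.001,-0.01,-0.005,0,0.5,0,1]
}}

```text
time_s: 39.1
tool_pos: [451.7, -138.7, 347.2]
ee_rot: [0.036, 0.999, 0.004, 0.006]
ft_force: [3.2, 12.3, -5.6]
finger_gap: 0.5
```

```bash
python3 - <<'E'
from h import *
plan(448,-147,348,85.6)
E
```

```text
d mm [-3.7 -8.3  0.8] rot deg [-0.38  0.74 -0.23] jaw now 85.8 j6 -1.76 f [ 3.2 12.3 -5.6] gap 0.5 t 39.1
```

{"method": "move_arm", "body": {
  "commands": [0,-0.005,-0.001,-0.2,0.3,0,1,0,-0.003,-0.001,0,0.2,0,1,0,-0.001,0,0,0,0,1]
}}

```text
time_s: 39.4
tool_pos: [451.6, -147.6, 344.4]
ee_rot: [0.039, 0.999, 0.007, 0.004]
ft_force: [1.0, 11.0, -5.1]
finger_gap: 0.5
```

```bash
python3 - <<'E'
from h import *
plan(448,-147,348,85.6)
E
```

```text
d mm [-3.6  0.6  3.6] rot deg [-0.74  0.46  0.03] jaw now 85.6 j6 -1.73 f [ 1.  11.  -5.1] gap 0.5 t 39.4
```

{"method": "move_arm", "body": {
  "commands": [0,-0.003,0,-0.3,0.2,0,1,0,-0.002,0,-0.2,0.2,0,1,0,-0.001,0,0,0,0,1,0,-0.001,0,0,0,0,1,0,-0.001,0,0,0,0,1]
}}

```text
time_s: 39.9
tool_pos: [451.1, -153.2, 343.5]
ee_rot: [0.041, 0.999, 0.011, 0.003]
ft_force: [0.9, 11.0, -3.7]
finger_gap: 0.5
```

```bash
python3 - <<'E'
from h import *
plan(448,-147,348,85.6)
s=cam("side");dump(s,"s11.pkl");save(s,"s11.png",(200,120,420,280),3.6)
E
```

```text
d mm [-3.1  6.2  4.5] rot deg [-1.2   0.4   0.34] jaw now 85.3 j6 -1.72 f [ 0.9 11.  -3.7] gap 0.5 t 39.9
```

View pics/s11.png

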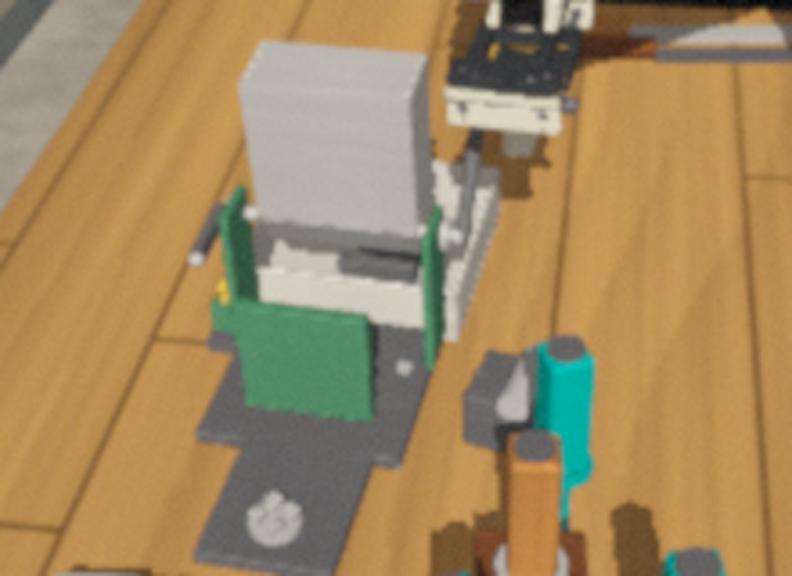

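```bash
python3 - <<'E'
from h import *
s=load("s11.pkl");P=cloud(s)
q=P[146:174,275:312].reshape(-1,3);q=q[~np.isnan(q).any(1)]
m=np.median(q,0);u,w,vt=np.linalg.svd(q-m,full_matrices=False);print(m.round(1),vt[2],"tip angle",np.degrees(np.arccos(abs(vt[2,2]))), np.radians(np.degrees(np.arccos(abs(vt[2,2])))), w)
E
```

```text
[586.  -93.7 193.7] [-0.0741234  -0.99312304  0.090622  ] tip angle 84.80060862960721 1.4800498282817625 [1013.02728151  806.07048164   49.57438294]
```

{"method": "move_arm", "body": {
  "commands": [0,0.015,0.007,-0.5,0.3,0,1,0,0.025,0.007,-0.5,0,0,1,0,0.03,0.003,0,0,0,1,0,0.03,0,0,0,0,1,0,0.03,0,0,0,0,1]
}}

```text
time_s: 40.45
tool_pos: [451.6, -25.3, 365.7]
ee_rot: [0.045, 0.999, 0.002, 0.005]
ft_force: [1.0, -0.1, -0.6]
finger_gap: 0.3
```

{"method": "move_arm", "body": {
  "commands": [0,0.03,0,0,0,0,1,0,0.03,0,0,0,0,1,0,0.025,0,0,0,0,1,0,0.025,0,0,0,0,1,0,0,0.02,0,0,0,1]
}}

```text
time_s: 40.95
tool_pos: [451.7, 87.5, 389.7]
ee_rot: [0.045, 0.999, 0.004, 0.008]
ft_force: [0.5, -0.6, -0.1]
finger_gap: 0.2
```

{"method": "move_arm", "body": {
  "commands": [0,0,0.04,0,0,0,1,0,0,0.04,0,0,0,1,0,0,0.03,0,0,0,1,0,0.03,0,0,0,0,1,0,0.03,0,0,0,0,1]
}}

```text
time_s: 41.45
tool_pos: [451.6, 142.6, 512.4]
ee_rot: [0.047, 0.999, 0.006, 0.013]
ft_force: [-0.2, 0.0, -0.6]
finger_gap: 0.3
```

```bash
python3 - <<'E'
from h import *
plan(448,-147,348,85.6)
t=cam("top");dump(t,"t12.pkl");s=cam("side");dump(s,"s12.pkl");w=cam("wrist");dump(w,"w12.pkl")
def fit(c,m):
    P=cloud(c);q=P[m(P)]
    if len(q)<50: return print(len(q))
    z=np.median(q,0);vt=np.linalg.svd(q-z,full_matrices=False)[2];print("floor",len(q),z.round(1),np.degrees(np.arccos(abs(vt[2,2]))).round(2))
for c in (t,w): fit(c,lambda P:(np.hypot(P[...,0]-596,P[...,1]+46)<45)&(P[...,2]>105)&(P[...,2]<125))
P=cloud(t)
# tray contents: above floor
m=(abs(P[...,0]-584.4)<88)&(abs(P[...,1]+216)<88)&(P[...,2]>12)&(P[...,2]<90)
dark=t["image"].max(-1)<110
n,l,st,ce=cv2.connectedComponentsWithStats((m).astype(np.uint8))
for i in range(1,n):
    if st[i,4]>30: print(st[i,4],P[l==i].min(0).round(0),P[l==i].max(0).round(0))
im=np.vstack([cv2.resize(t["image"][...,::-1][120:260,240:520],None,fx=2.1,fy=2.1,interpolation=cv2.INTER_CUBIC),cv2.resize(s["image"][...,::-1][110:250,200:480],None,fx=2.1,fy=2.1,interpolation=cv2.INTER_CUBIC)])
cv2.imwrite("pics/end.png",im);print(im.shape)
E
```

```text
d mm [  -3.6 -289.6 -164.4] rot deg [-0.66  1.48  0.95] jaw now 84.7 j6 -2.39 f [-0.2  0.  -0.6] gap 0.3 t 41.45
floor 857 [595.5 -45.9 115.3] 0.23
floor 728 [579.7 -61.8 115.1] 0.36
82 [ 668. -304.   12.] [ 672. -250.   54.]
149 [ 541. -195.   13.] [ 610. -172.   32.]
183 [ 530. -230.   12.] [ 599. -203.   28.]
71 [ 497. -304.   14.] [ 551. -299.   53.]
(588, 588, 3)
```

View pics/end.png

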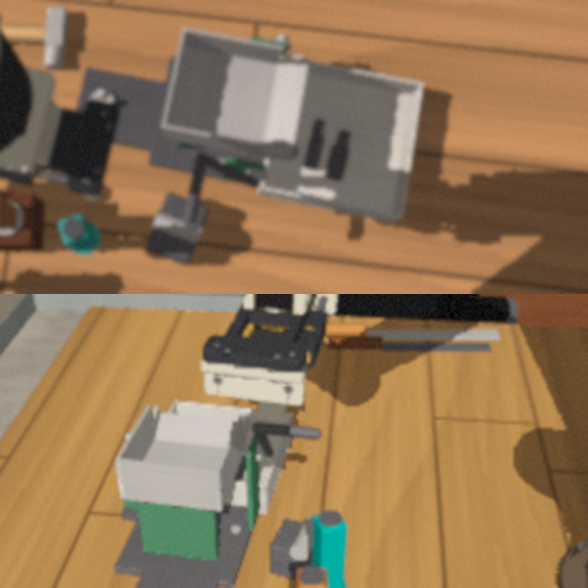

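{"method": "move_arm", "body": {
  "commands": [0.012,-0.05,0,0,0.3,0,1,0.012,-0.05,0,0,0.3,0,1,0.012,-0.05,0,0,0.3,0,1,0.012,-0.05,0,0,0.3,0,1,0.012,-0.05,0,0,0.3,0,1]
}}

```text
time_s: 42.1
tool_pos: [507.3, -102.7, 514.0]
ee_rot: [0.039, 0.999, 0.006, 0.001]
ft_force: [1.6, 1.4, 0.0]
finger_gap: 0.6
```

{"method": "move_arm", "body": {
  "commands": [0.012,-0.05,-0.01,0,0,0,1,0.012,-0.05,-0.01,0,0,0,1,0.012,-0.05,-0.01,0,0,0,1,0.012,-0.05,-0.02,0,0,0,1,0,-0.04,-0.02,0,0,0,1]
}}

```text
time_s: 42.6
tool_pos: [547.2, -337.5, 452.7]
ee_rot: [0.041, 0.999, 0.005, 0.005]
ft_force: [1.3, -0.7, -0.0]
finger_gap: 0.6
```

```bash
python3 - <<'E'
from h import *
w=cam("wrist");dump(w,"w13.pkl");print(w["s"]["tool_pos"].round(0))
save(w,"w13.png",None,1.25)
P=cloud(w)
# stand frame yaw -4.4 deg about tray centre
c,s_=np.cos(np.radians(-4.4)),np.sin(np.radians(-4.4))
d=P[...,:2]-[584.4,-216.1]; tx=d[...,0]*c+d[...,1]*s_; ty=-d[...,0]*s_+d[...,1]*c
m=(abs(tx)<90)&(abs(ty)<89)&(P[...,2]>10)&(P[...,2]<60)
n,l,st,ce=cv2.connectedComponentsWithStats(m.astype(np.uint8))
for i in range(1,n):
    if st[i,4]>60: 
        k=l==i;r=cv2.minAreaRect(np.stack([tx[k],ty[k]],1).astype(np.float32)); print(st[i,4],"tray xy",np.round(r[0],0),np.round(r[1],0),"z",np.percentile(P[k][:,2],[5,50,95]).round(0),"px",ce[i].round(0))
E
```

```text
[ 547. -337.  453.]
812 tray xy [-19.  -5.] [24. 69.] z [14. 21. 23.] px [399. 174.]
733 tray xy [-11.  29.] [19. 70.] z [13. 27. 29.] px [424. 180.]
817 tray xy [-2. 72.] [70. 24.] z [13. 21. 23.] px [451. 185.]
```

```bash
python3 - <<'E'
from h import *
t=cam("top");s=cam("side")
for n,c in (("top",t),("side",s)):
    P=cloud(c)
    m=(np.hypot(P[...,0]-413,P[...,1]-206)<35)&(P[...,2]>184)&(P[...,2]<200)
    print(n,m.sum(),m.any() and (np.round(cv2.minAreaRect(P[m][:,:2].astype(np.float32))[0],1),np.median(P[m][:,2])))
    m=(P[...,0]>150)&(P[...,0]<900)&(abs(P[...,1])<700)&(P[...,2]>9)&(P[...,2]<27)
    k,l,st,ce=cv2.connectedComponentsWithStats(m.astype(np.uint8))
    for i in range(1,k):
        if st[i,4]>40:
            r=cv2.minAreaRect(P[l==i][:,:2].astype(np.float32)); print("  ",st[i,4],np.round(r[0]),np.round(r[1]))
screw(load("w12.pkl")) if 0 else None
print(arm.state()["ft_force"],arm.state()["time_s"])
E
```

```text
top 156 (array([412.5, 204.2]), np.float64(191.35875587784835))
   812 [674. 314.] [ 89. 262.]
   1639 [600.  26.] [250. 160.]
   827 [354. 681.] [ 29. 405.]
   338 [ 424. -662.] [99. 27.]
   345 [ 393. -615.] [98. 28.]
side 166 (array([415. , 208.4]), np.float64(190.80140686557536))
   137 [ 427. -655.] [100.  29.]
   111 [ 397. -606.] [98. 18.]
   2407 [590. -69.] [455. 164.]
   53 [687. -79.] [17. 31.]
   63 [462.  17.] [ 6. 41.]
   1657 [674. 317.] [ 88. 260.]
   136 [406. 242.] [57.  4.]
   43 [326. 281.] [19. 13.]
   41 [446. 313.] [19. 11.]
[ 0.46695279  0.53507509 -0.31812976] 42.75
```

```bash
python3 -c "
from station import arm
print(arm.close_job())"
```

```text
the job is handed in; nothing more can be done
None
```

I finished the whole task and handed the job in at 42.8 s of robot time. The hand-in reports no verdict, so the results below are my own measurements.

- **Screw:** I drove it until the turning moment rose from about 0.1 to 1.6 N m, which I take as the stop. It turned about 195° by the slots I measured in the camera images, and its top now reads 27 mm above the bench, against the stated 28. Partway through I lifted the bit, turned it back about a quarter turn and put it back in the slot, because the last joint was near its range.
- **Blanks:** three were present. I laid all of them in the level bucket, tipped it to a measured 1.48 rad and held it there. All three are in the tray, at tray coordinates (-19, -5), (-11, 29) and (-2, 72) mm.
- **Bucket:** it is back level, within 0.4° by plane fit.
- **Screwdriver:** it stands in its block with the handle top at 191 mm, the same as at the start.
- **Hammer and swage block:** the robot never went near them on the bench, and in the last pictures they lie where they were. I did not measure their movement.

One check was incomplete: the viewer refused the final close picture of the tray because the 16-picture limit was reached. The blank positions above therefore come from that frame's depth data. A last depth scan of the bench from the top and side cameras showed no further blanks.

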